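# Incoming check of idler bearings

## Robot

A 6-joint arm with a two-finger parallel gripper is mounted at the origin on a cart in front of the work surface, level with it; the furniture and walls round the work are solid. World frame = base frame: x ahead of the robot, y to its left, z up, the work surface at z = 0. Lengths are in m, angles in rad, forces in N, time in s.
With the tool pointing down it reaches from about 0.4 to 0.925 m from the base axis. Payload 12.5 kg.
Tool frame: the origin (TCP) lies at the very end of the fingers, on their centre line; the grasp point (between the pads) lies 19 mm behind it (bot.tcp_to_grasp is the z of the grasp point in the tool frame, in m); z points along the fingers, y is the line along which they close (so a half turn about z gives the same grasp; the last joint's range is limited). The gripper opens to 95 mm and grips with 3 to 60 N. Pads are 20 mm wide; open, the fingers measure 119 mm over their backs; the gripper's body (75 mm by 180 mm) begins 59 mm behind the grasp point.
Start: joints at [1.12, 0.491, 1.559, -0, 1.092, -0.106], TCP at [0.211, 0.588, 0.215] pointing down, gripper open.
Joint ranges: [-3.1, 3.1], [-0.84, 2.19], [0.05, 2.79], [-1.13, 4.28], [0.06, 2.93], [-2.69, 2.69]. Speed limits (rad/s): [2.22, 2.22, 2.79, 3.14, 3.14, 3.14].

## Interface

Orientations are given as [roll, pitch, yaw] about the fixed x, y, z axes, in that order (R = Rz(yaw) Ry(pitch) Rx(roll)).
In Python, from rig import bot, viewer, job_done, regions_of, mark_of gives the robot as it stands.
- The arm moves only by the shell command python3 -m creep 'ROWS' [FORCE]. ROWS is JSON, a list of rows, each an object with "travel": the shift along the tool's x, y, z in cm, a list of three; "roll": the turn about the tool's z in degrees; "gripper": the finger opening in cm, from 0 to 9.51. A call has 1 to 5 rows; each row shifts and turns the commanded pose from where the row before left it, along the tool's axes as they then stand; what a row does not reach is not made up. A row lasts 1/8 s, in which the tool goes at most 62.5 mm and 10.7 degrees, less where a joint would pass 70% of its speed; a pose out of reach is approached as far as the arm can. A call with a gripper value outside its range is refused whole. The fingers move at their own pace and stop on an object; FORCE is the grip in N (left out, the last holds). Time passes only in rows, so rows that do not move let the fingers close. It gives the time, the measured TCP pose, the force, the opening and the grip force at its end, in the units of the state.
- bot.observe(): the state, without advancing time (a new reading comes with each control period).
- viewer.grab_frame(name): name is "scene" or "top" or "wrist"; returns the picture (384x512x3 uint8, blue, green, red); there is no depth.
- viewer.camera_model(name): a dict with "fx", "fy", "cx", "cy" (pixels), "pose" (4x4, takes a point from camera to world coordinates); the wrist camera has in their place "hand_eye" (4x4, takes a point from camera to tool coordinates, whose origin is the TCP and whose axes are the flange's). Camera axes: x right, y down, z forward; pixel columns grow to the right and rows downward; lengths in m; the calibration is good to about 2 mm. The wrist camera is an equidistant fisheye: a pixel r from the principal point sees the ray r / f radians off the axis. A picture is of the moment at which its call begins: read the wrist's pose just before it. camera_model takes no time and is no camera call.
- job_done(): hands the job in; it is judged then, once.
Trained networks look in the newest picture that a camera, given by its name, has taken for a name from the list of things; names that differ only in an ending like _2 or _b are one class to them, and where a whole thing is asked for, a point or a joint stands for the part that bears it (a point fixed in the world has none). Each returns a list of dicts, best first, with "conf" (0 to 1); they miss things now and then, are a little off and sometimes report something else, mostly with a low value. They report only what shows in the picture. A call takes as long as a camera call.
- regions_of(camera, query): "pixels" (384x512 bool, what is visible of it) and "rect" ([left, top, right, bottom] as shares, 0 to 1, of the picture: columns of its width, rows of its height, round what is visible of it).
- mark_of(camera, query): "at" ([column, row] as shares, 0 to 1, of the picture: columns of its width, rows of its height: a listed point, or the origin of a listed thing).
The state is a dict: "clock": time; "q": joint angles; "qd": joint speeds; "joint_torque": joint torques, N m; "tcp_pos": TCP position; "ee_rot": TCP orientation; "wrist_force": force on the tool from outside, world axes, zero at the start; "moment": the same for the moment, N m; "width": finger opening in m; "gripper_force": force on a finger pad.
Only numpy, scipy, OpenCV 4.12 (cv2) and the standard library are available. Lean on these libraries where they do the work, as an engineer would, in place of code of your own. Each camera call takes 0.05 s, during which the arm holds its last target. There are 200 camera calls.

## Task

Swing both flaps of the carton well open, then spin the wheel of every idler in it by hand, about one full turn or more in one direction, to feel whether its bearing runs freely or drags. Put the idlers that coast freely into the green tray and those that drag into the red tray, leave both flaps open and do not disturb the other things on the bench.

Things in the scene. Friction and masses are not known exactly. Their poses are not given: they have to be found in the camera images.
- carton: Low cardboard carton, fixed to the worktop, 280 (own x) x 118 (own y) x 58 mm high, walls and floor 4 mm, origin at the centre of its underside, z up. Two flaps, hinged along its long sides, cover its top.
- pocket_row (a point): Middle of the row of four pockets, on the carton's floor (own 0, 0, 4 mm). A black insert 10 mm thick has square pockets 49 mm wide, centred at the carton's own x = -87, -29, +29, +87 mm, y = 0; each holds one idler or is empty. From a wheel to either long wall there are 33 mm free, from the outer wheels to the end walls 27 mm.
- flap_left (a joint): Flap along the carton's own +y side, 274 mm long, 53 mm deep, 3 mm thick. 0 = shut (level, reaching inward), 1.57 = upright, 3.0 = folded right out (its stop). It stands ajar at the start. A stiff crease keeps it wherever it is left; about 0.3 N at its edge swings it.
- flap_right (a joint): Flap along the carton's own -y side, otherwise the same as flap_left.
- flap_left_hinge (a point): Middle of the crease line of flap_left, at the carton's own (0, +57, 58.5) mm; the hinge axis runs along the carton's x.
- flap_right_hinge (a point): Middle of the crease line of flap_right, at the carton's own (0, -57, 58.5) mm; the hinge axis runs along the carton's x.
- green_tray: Loose green plastic tray, 104 (own x) x 155 (own y) x 28 mm high, walls and floor 4 to 5 mm, 0.5 kg; origin at the centre of its underside, z up. For good idlers.
- red_tray: Loose red plastic tray, otherwise the same as the green one. For bad idlers.
- boom_end (a point): Centre of the white end block (50 x 110 x 120 mm in world x, y, z; its underside 0.16 m up) of the microscope's fixed boom. From it two tubes run level towards +y, up to 0.29 m above the worktop, to a post 0.42 m high near x 0.54, y 0.43. Keep the arm clear of it: the carton lies beyond its end, the trays in front of it. A wall stands at y = -0.48.
- relay_board: Bystander: small green circuit board with blue relays, 38 x 70 x 15 mm, lying loose.
- tape_roll: Bystander: orange roll of tape, 66 mm across, 13 mm high, lying loose.
- flux_tin: Bystander: round pale tin with a yellow lid, 34 mm across, 22 mm high, loose.
- idler_1: Idler 1, 0.25 kg: square steel flange 46 x 46 x 8 mm under a black wheel 44 mm across (10.5 to 32 mm above the flange's underside) that turns about own z; origin at the centre of the flange's underside. An orange pin stands on the wheel. It starts upright in a pocket, which keeps the flange from turning. All idlers look alike; which and how many are bad is for you to find. Absent ones read None.
- wheel_1 (a joint): Angle of idler 1's wheel in its flange, without limit, anticlockwise from above positive; 0 = pin on the flange's own +x side; starts within 0.7 of 0. A good bearing is almost without drag: when the pin has been flicked (pushed along at 0.1 m/s or more) the wheel coasts on by over 1 rad. A bad one drags with 0.018 N m (1.2 N at the pin) and stops where the push ends.
- pin_1 (a point): Middle of the orange drive pin of idler 1: 8 mm thick, 15 mm from the wheel's axis, standing from 32 to 47.5 mm above the flange's underside; this point at 40 mm.
- idler_2: Idler 2: looks the same as idler_1.
- wheel_2 (a joint): Angle of idler 2's wheel, as wheel_1.
- pin_2 (a point): Middle of the orange drive pin of idler 2: 8 mm thick, 15 mm from the wheel's axis, standing from 32 to 47.5 mm above the flange's underside; this point at 40 mm.
- idler_3: Idler 3: looks the same as idler_1.
- wheel_3 (a joint): Angle of idler 3's wheel, as wheel_1.
- pin_3 (a point): Middle of the orange drive pin of idler 3: 8 mm thick, 15 mm from the wheel's axis, standing from 32 to 47.5 mm above the flange's underside; this point at 40 mm.
- idler_4: Idler 4: looks the same as idler_1.
- wheel_4 (a joint): Angle of idler 4's wheel, as wheel_1.
- pin_4 (a point): Middle of the orange drive pin of idler 4: 8 mm thick, 15 mm from the wheel's axis, standing from 32 to 47.5 mm above the flange's underside; this point at 40 mm.

How it is judged:
On the way, in this order (a step that is already met when the one before it is completed fails the run):
1. both carton flaps swung well open (each past 2.2 rad, 126 degrees) (value of joint each of flap_left, flap_right above 2.2 rad), for 0.3 s.
2. the wheel of every idler present has been turned by about a full turn (it stands more than 4.5 rad from the zero mark, either way) ((value of joint wheel_1 above 4.5 rad or value of joint wheel_1 below -4.5 rad) and (value of joint wheel_2 above 4.5 rad or value of joint wheel_2 below -4.5 rad) and (value of joint wheel_3 above 4.5 rad or value of joint wheel_3 below -4.5 rad) and (value of joint wheel_4 above 4.5 rad or value of joint wheel_4 below -4.5 rad)), for 0.2 s.
At the end, for the whole second after the job is handed in: Every free-running idler lies at rest inside the green tray and every dragging one inside the red tray (flange centre within the walls, lower than 60 mm above the tray's underside), both flaps still open past 126 degrees (all of step 1 and x of idler_1 in the frame of green_tray between -0.05 and 0.05 m and y of idler_1 in the frame of green_tray between -0.075 and 0.075 m and z of idler_1 in the frame of green_tray between -0.005 and 0.06 m and linear speed of each of idler_1, idler_2, idler_3, idler_4 below 0.05 m/s and x of idler_2 in the frame of red_tray between -0.05 and 0.05 m and y of idler_2 in the frame of red_tray between -0.075 and 0.075 m and z of idler_2 in the frame of red_tray between -0.005 and 0.06 m and x of idler_3 in the frame of red_tray between -0.05 and 0.05 m and y of idler_3 in the frame of red_tray between -0.075 and 0.075 m and z of idler_3 in the frame of red_tray between -0.005 and 0.06 m and x of idler_4 in the frame of green_tray between -0.05 and 0.05 m and y of idler_4 in the frame of green_tray between -0.075 and 0.075 m and z of idler_4 in the frame of green_tray between -0.005 and 0.06 m); the robot touches nothing.
It fails at once if a bystander (relay board, tape roll, flux tin) was shifted by more than 40 mm (distance of any of relay_board, tape_roll, flux_tin from where it was at the start of the episode above 0.04 m).
Of idler_1, idler_2, idler_3, idler_4 only 3 to 4 are there at a start; the rules pass over those that are not, and their reading is None.
At some moment in a run one of green_tray, red_tray may be knocked a few centimetres aside while the robot is not near it.
Once in a run the grip may slacken for a moment while it holds something.
It also fails if it takes over 210 s, if anything falls off the work surface, if the arm or the gripper's body presses on something with over 40 N, if the wrist force passes 120 N, or if a joint passes its speed limit or range.

## Working session

There is one attempt and no reset: what is moved stays moved. The work goes in short steps, Python scripts to look and compute and a shell command to move; the robot and the scene stay as the last step left them, time stands still between calls to the robot, and variables do not carry over. Pictures are saved under pics/ and viewed, at most 14 in all, crops included, and the job is handed in when it is done.

```bash
ls; mkdir -p pics; cat > h.py <<'E'
import numpy as np,cv2
from rig import bot,viewer,job_done,regions_of,mark_of
from scipy.spatial.transform import Rotation as R
def ray(cam,at,share=True):
    m=viewer.camera_model(cam); u,v=(at[0]*512,at[1]*384) if share else at
    if 'pose' in m:
        T=np.array(m['pose']); d=np.array([(u-m['cx'])/m['fx'],(v-m['cy'])/m['fy'],1])
    else:
        s=bot.observe(); B=np.eye(4); B[:3,:3]=R.from_euler('xyz',s['ee_rot']).as_matrix(); B[:3,3]=s['tcp_pos']
        T=B@np.array(m['hand_eye']); a=np.array([(u-m['cx'])/m['fx'],(v-m['cy'])/m['fy']]); r=np.hypot(*a)
        d=np.r_[a/max(r,1e-9)*np.sin(r),np.cos(r)]
    return T[:3,3],T[:3,:3]@d
def atz(cam,at,z,share=True):
    o,d=ray(cam,at,share); return o+d*(z-o[2])/d[2]
def px(cam,p):
    m=viewer.camera_model(cam)
    if 'pose' in m:
        T=np.array(m['pose']); q=T[:3,:3].T@(np.array(p)-T[:3,3]); return np.array([m['fx']*q[0]/q[2]+m['cx'],m['fy']*q[1]/q[2]+m['cy']])
    s=bot.observe(); B=np.eye(4); B[:3,:3]=R.from_euler('xyz',s['ee_rot']).as_matrix(); B[:3,3]=s['tcp_pos']
    T=B@np.array(m['hand_eye']); q=T[:3,:3].T@(np.array(p)-T[:3,3]); r=np.hypot(q[0],q[1]); th=np.arctan2(r,q[2])
    return np.array([m['cx']+m['fx']*th*q[0]/r,m['cy']+m['fy']*th*q[1]/r])
E
python3 - <<'E'
from h import *
s=bot.observe(); print(s)
a=viewer.grab_frame('scene');b=viewer.grab_frame('top')
cv2.imwrite('pics/s0.png',a);cv2.imwrite('pics/t0.png',b)
for c in('scene','top'):
    m=viewer.camera_model(c); print(c,m['fx'],np.round(np.array(m['pose']),3).tolist())
print(viewer.camera_model('wrist'))
for q,z in [('carton',0),('pocket_row',.004),('flap_left_hinge',.0585),('flap_right_hinge',.0585),('green_tray',0),('red_tray',0),('boom_end',.22),('relay_board',.0),('tape_roll',.0),('flux_tin',.0)]:
    for c in('top',):
        for r in mark_of(c,q)[:2]: print(q,c,round(r['conf'],2),np.round(r['at'],3),atz(c,r['at'],z).round(3))
E
```

```text
pics
{'clock': 0.0, 'q': array([ 1.12045183e+00,  4.91536415e-01,  1.55943522e+00,  2.02984514e-05,
        1.09170251e+00, -1.05569815e-01]), 'qd': array([ 1.26546096e-03, -1.76630270e-05,  1.90395121e-04, -4.45649208e-04,
        2.41035182e-03, -1.23374238e-03]), 'joint_torque': array([ 2.42143753e-03, -6.12658238e+01, -2.58177012e+01,  6.92587998e-02,
        4.83692007e-02, -1.37526554e-04]), 'tcp_pos': array([0.21109264, 0.58802044, 0.21408103]), 'ee_rot': array([-3.14051908e+00, -1.31863531e-04,  2.79680854e+00]), 'wrist_force': array([-0.08669188, -0.40225561,  0.41656191]), 'moment': array([-0.01063025,  0.02194267,  0.04071256]), 'gripper_force': 0.0, 'width': 0.0954822069653965}
scene 380.3954235974792 [[0.439, -0.529, 0.726, -0.305], [-0.899, -0.264, 0.35, -0.465], [0.007, -0.806, -0.592, 0.827], [0.0, 0.0, 0.0, 1.0]]
top 349.90856866604975 [[-0.016, -0.992, 0.123, 0.422], [-1.0, 0.017, 0.006, -0.074], [-0.008, -0.123, -0.992, 1.137], [0.0, 0.0, 0.0, 1.0]]
{'fx': 297.3186396354542, 'fy': 297.3186396354542, 'cx': 256.77876900396666, 'cy': 187.7300181806462, 'hand_eye': arr
[... 209 characters left out ...]
 9.67449774e-01,
        -1.70266276e-01],
       [ 0.00000000e+00,  0.00000000e+00,  0.00000000e+00,
         1.00000000e+00]])}
carton top 0.82 [0.635 0.548] [ 0.506 -0.274  0.   ]
pocket_row top 0.91 [0.635 0.551] [ 0.502 -0.273  0.004]
flap_left_hinge top 0.67 [0.607 0.553] [ 0.497 -0.22   0.058]
flap_left_hinge top 0.36 [0.65  0.556] [ 0.491 -0.287  0.058]
flap_right_hinge top 0.75 [0.676 0.538] [ 0.513 -0.329  0.058]
green_tray top 0.66 [0.354 0.628] [0.415 0.193 0.   ]
red_tray top 0.35 [0.63  0.525] [ 0.535 -0.266  0.   ]
relay_board top 0.6 [0.468 0.472] [0.607 0.003 0.   ]
tape_roll top 0.75 [0.355 0.447] [ 0.643  0.194 -0.   ]
flux_tin top 0.43 [0.484 0.526] [ 0.538 -0.022  0.   ]
```

```bash
python3 -c "
import cv2
a=cv2.imread('pics/s0.png');b=cv2.imread('pics/t0.png')
cv2.imwrite('pics/t0b.png',cv2.resize(b,(800,600),interpolation=cv2.INTER_CUBIC))"
```

```text
(no output)
```

View pics/t0b.png

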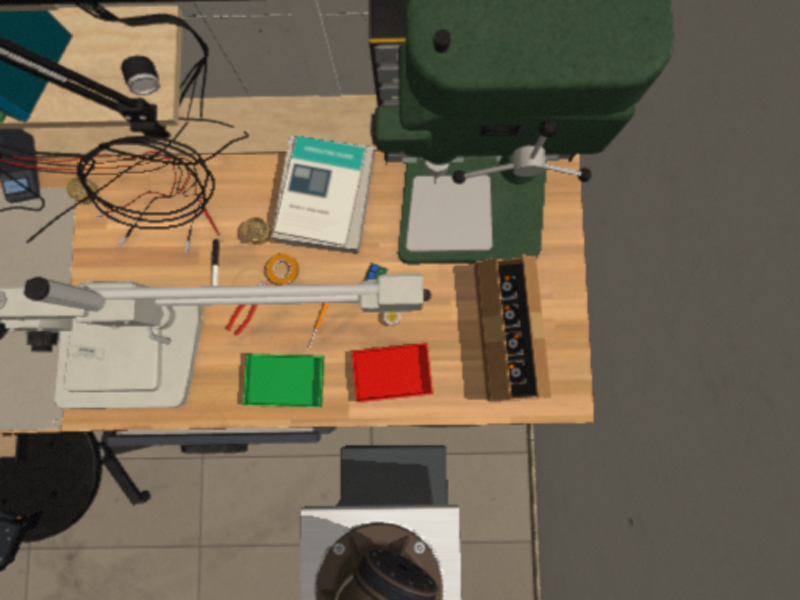

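View pics/s0.png

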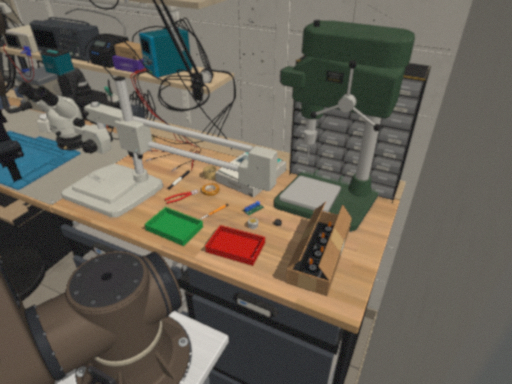

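The top view shows both trays, the relay board at (375,272), the flux tin at (391,318), the tape at (282,268) and the carton at (508,330). All four pockets look filled, and both flaps stand roughly upright. The boom's end block is at about (403,292). First I'll lift and bring the arm round in front of the boom.

```bash
python3 -m creep '[{"travel":[0,0,-5]},{"travel":[0,0,-5],"gripper":0},{"travel":[-3.7,-4.8,0]},{"travel":[-3.7,-4.8,0]},{"travel":[-3.7,-4.8,0]}]' && python3 -m creep '[{"travel":[-3.7,-4.8,0]},{"travel":[-3.7,-4.8,0]},{"travel":[-3.7,-4.8,0]},{"travel":[-3.7,-4.8,0]},{"travel":[-3.7,-4.8,0]}]'
cat >> h.py <<'E'
def rel(p,yaw=None):
    s=bot.observe(); M=R.from_euler('xyz',s['ee_rot']).as_matrix()
    d=M.T@(np.array(p)-s['tcp_pos'])*100
    cur=np.arctan2(M[1,0],M[0,0])
    print('travel cm',d.round(2),'tcp',np.round(s['tcp_pos'],4),'yaw',round(cur,4), 'roll deg', None if yaw is None else round(np.degrees(-((yaw-cur+np.pi)%(2*np.pi)-np.pi)),2))
E
python3 -c "
from h import *
rel([.45,-.27,.31],np.pi+.13)"
```

```text
travel cm [-51.48 -72.7   -9.54] tcp [0.2112 0.5882 0.2146] yaw 2.7968 roll deg -27.21invalid input
```

```bash
python3 -m creep '[{"travel":[0,0,-5],"roll":0,"gripper":0},{"travel":[0,0,-5],"roll":0,"gripper":0},{"travel":[-3.7,-4.8,0],"roll":0,"gripper":0},{"travel":[-3.7,-4.8,0],"roll":0,"gripper":0},{"travel":[-3.7,-4.8,0],"roll":0,"gripper":0}]' && python3 -m creep '[{"travel":[-3.7,-4.8,0],"roll":0,"gripper":0},{"travel":[-3.7,-4.8,0],"roll":0,"gripper":0},{"travel":[-3.7,-4.8,0],"roll":0,"gripper":0},{"travel":[-3.7,-4.8,0],"roll":0,"gripper":0},{"travel":[-3.7,-4.8,0],"roll":0,"gripper":0}]'
python3 -c "
from h import *
rel([.45,-.27,.31],np.pi+.13)"
```

```text
clock: 1.23
tcp_pos: [0.2672, 0.4135, 0.3147]
ee_rot: [3.141, 0.0, 2.797]
wrist_force: [-0.1, 0.7, 0.2]
width: 0.0504
gripper_force: 0.0
clock: 1.85
tcp_pos: [0.3602, 0.125, 0.315]
ee_rot: [3.141, 0.001, 2.797]
wrist_force: [0.9, 0.5, -0.1]
width: 0.002
gripper_force: 0.0
travel cm [-21.79 -34.14   0.5 ] tcp [0.3602 0.125  0.315 ] yaw 2.7971 roll deg -27.19
```

```bash
python3 -m creep '[{"travel":[-3.1,-4.9,0],"roll":0,"gripper":0},{"travel":[-3.1,-4.9,0],"roll":0,"gripper":0},{"travel":[-3.1,-4.9,0],"roll":0,"gripper":0},{"travel":[-3.1,-4.9,0],"roll":0,"gripper":0},{"travel":[-3.1,-4.9,0],"roll":0,"gripper":0}]' && python3 -m creep '[{"travel":[-3.1,-4.9,0],"roll":0,"gripper":0},{"travel":[-3.1,-4.7,0],"roll":-7,"gripper":0},{"travel":[0,0,0],"roll":-10,"gripper":0},{"travel":[0,0,0],"roll":-10,"gripper":0},{"travel":[0,0,0],"roll":0,"gripper":0}]'
cat > look.py <<'E'
from h import *; import sys
im=viewer.grab_frame('wrist'); cv2.imwrite('pics/%s.png'%sys.argv[1],im)
rel([.5,-.27,.31],np.pi+.13)
for q,z in [('carton',0),('pocket_row',.004),('flap_left_hinge',.0585),('flap_right_hinge',.0585),('idler_1',.004),('pin_1',.044),('red_tray',0)]:
    for r in mark_of('wrist',q)[:5]:
        print(q,round(r['conf'],2),np.round(np.array(r['at'])*[512,384]),atz('wrist',r['at'],z)[:2].round(4))
E
python3 look.py w1
```

```text
clock: 2.48
tcp_pos: [0.4231, -0.1583, 0.3149]
ee_rot: [3.142, 0.001, 2.796]
wrist_force: [1.3, -0.2, -0.3]
width: 0.0
gripper_force: 0.0
clock: 3.1
tcp_pos: [0.4489, -0.2676, 0.3146]
ee_rot: [3.141, 0.0, -3.017]
wrist_force: [0.2, 0.9, -0.9]
width: 0.0008
gripper_force: 0.0
travel cm [-5.04 -0.88  0.47] tcp [ 0.4489 -0.2674  0.3147] yaw -3.019 roll deg -0.43
carton 0.67 [249. 184.] [ 0.4991 -0.2736]
carton 0.56 [252. 186.] [ 0.5018 -0.2685]
pocket_row 0.65 [250. 186.] [ 0.5021 -0.2714]
flap_left_hinge 0.57 [285. 196.] [ 0.4964 -0.2176]
flap_right_hinge 0.97 [213. 193.] [ 0.5059 -0.3257]
idler_1 0.89 [252. 134.] [ 0.4156 -0.2782]
idler_1 0.89 [251. 203.] [ 0.5319 -0.2655]
idler_1 0.65 [253. 172.] [ 0.477  -0.2698]
idler_1 0.52 [259. 145.] [ 0.4317 -0.2649]
idler_1 0.45 [250. 235.] [ 0.5901 -0.2605]
pin_1 0.9 [244. 182.] [ 0.4867 -0.2818]
pin_1 0.89 [251. 221.] [ 0.5477 -0.2631]
pin_1 0.61 [258. 145.] [ 0.4282 -0.2678]
red_tray 0.64 [394. 155.] [ 0.4152 -0.0253]
red_tray 0.63 [255. 134.] [ 0.4147 -0.2738]
```

View pics/w1.png

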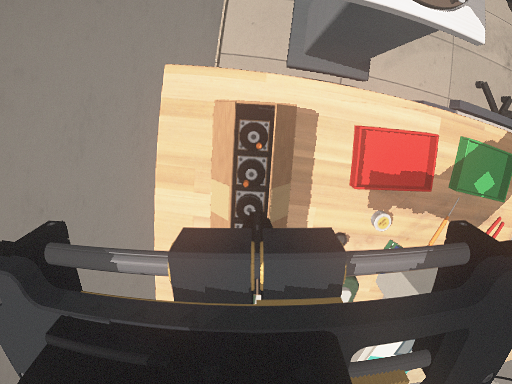

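The wrist view shows the flaps leaning inward on both sides of the black insert (columns 235–272). Idlers are visible at (253,135), (250,174) and (249,205). The red tray is at (394,157), the tin at (382,221), and the relay board is just behind the fingers. Next I'll go between the flaps with the fingers closed and open them.

```bash
python3 -c "
from h import *
rel([.5025,-.270,.066],np.pi+.098)
for q in('boom_end','red_tray','green_tray','flap_left_hinge','flap_right_hinge'):
  for c in('top','scene'):
    viewer.grab_frame(c)
    for r in mark_of(c,q)[:2]: print(q,c,round(r['conf'],2),atz(c,r['at'],{'b':.22,'r':0,'g':0,'f':.0585}[q[0]]).round(3))
"; python3 -m creep '[{"travel":[-5.4,-0.3,0],"roll":1.7,"gripper":0},{"travel":[0,0,0],"roll":0,"gripper":0}]'; python3 -c "
from h import *
rel([.5025,-.270,.066],np.pi+.098)"
```

```text
travel cm [-5.27 -0.93 24.87] tcp [ 0.449  -0.2674  0.3147] yaw -3.0159 roll deg 1.59
red_tray top 0.58 [ 0.431 -0.02   0.   ]
red_tray top 0.28 [ 0.503 -0.232  0.   ]
red_tray scene 0.61 [ 0.422 -0.02  -0.   ]
green_tray top 0.9 [0.403 0.185 0.   ]
green_tray scene 0.7 [ 0.463 -0.274  0.   ]
green_tray scene 0.59 [0.407 0.192 0.   ]
flap_left_hinge scene 0.97 [ 0.498 -0.209  0.059]
flap_right_hinge top 0.91 [ 0.508 -0.333  0.058]
flap_right_hinge top 0.59 [ 0.435 -0.035  0.058]
flap_right_hinge scene 0.96 [ 0.507 -0.328  0.058]
flap_right_hinge scene 0.47 [ 0.595 -0.265  0.058]
clock: 4.75
tcp_pos: [0.5049, -0.2634, 0.3139]
ee_rot: [3.141, -0.0, -3.044]
wrist_force: [-0.7, 0.1, -0.7]
width: 0.0005
gripper_force: 0.0
travel cm [ 0.3  -0.64 24.79] tcp [ 0.5049 -0.2634  0.3139] yaw -3.0438 roll deg -0.01
```

```bash
python3 -m creep '[{"travel":[0,-0.6,5.5],"roll":0,"gripper":0},{"travel":[0,0,6],"roll":0,"gripper":0},{"travel":[0,0,5],"roll":0,"gripper":0},{"travel":[0,0,4],"roll":0,"gripper":0},{"travel":[0,0,2.2],"roll":0,"gripper":0}]' && python3 -m creep '[{"travel":[0,0,2],"roll":0,"gripper":0},{"travel":[0,0,0],"roll":0,"gripper":9.5},{"travel":[0,0,0],"roll":0,"gripper":9.5},{"travel":[0,0,0],"roll":0,"gripper":9.5},{"travel":[0,0,0],"roll":0,"gripper":9.5}]' && python3 -m creep '[{"travel":[0,0,0],"roll":0,"gripper":9.5},{"travel":[0,0,0],"roll":0,"gripper":9.5},{"travel":[0,1.5,0],"roll":0,"gripper":9.5},{"travel":[0,1.5,0],"roll":0,"gripper":9.5},{"travel":[0,0.5,0],"roll":0,"gripper":9.5}]'
```

```text
clock: 5.38
tcp_pos: [0.5024, -0.2693, 0.0857]
ee_rot: [3.14, -0.002, -3.045]
wrist_force: [0.5, -0.6, 0.4]
width: 0.0006
gripper_force: 0.0
clock: 6.0
tcp_pos: [0.5038, -0.2699, 0.0684]
ee_rot: [-3.141, 0.001, -3.045]
wrist_force: [0.7, 0.6, 2.3]
width: 0.0348
gripper_force: 1.2
clock: 6.62
tcp_pos: [0.4998, -0.2332, 0.0676]
ee_rot: [3.141, -0.001, -3.044]
wrist_force: [-0.6, -0.1, 0.9]
width: 0.085
gripper_force: 0.1
```

```bash
python3 -m creep '[{"travel":[0,0.2,0],"roll":0,"gripper":9.5},{"travel":[0,-1.5,0],"roll":0,"gripper":9.5},{"travel":[0,-1.5,0],"roll":0,"gripper":9.5},{"travel":[0,-1.5,0],"roll":0,"gripper":9.5},{"travel":[0,-1.5,0],"roll":0,"gripper":9.5}]' && python3 -m creep '[{"travel":[0,-1.4,0],"roll":0,"gripper":9.5},{"travel":[0,0,0],"roll":0,"gripper":9.5},{"travel":[0,3.6,0],"roll":0,"gripper":0},{"travel":[0,0,-4],"roll":0,"gripper":0},{"travel":[5,0,-6],"roll":0,"gripper":0}]' && python3 -m creep '[{"travel":[5.5,0,-6],"roll":0,"gripper":0},{"travel":[0.5,0,-5],"roll":0,"gripper":0},{"travel":[0,0,0],"roll":0,"gripper":0}]'; python3 look.py w2
```

```text
clock: 7.25
tcp_pos: [0.5055, -0.2936, 0.0674]
ee_rot: [3.141, -0.0, -3.045]
wrist_force: [0.1, 1.0, 0.6]
width: 0.0951
gripper_force: 0.5
clock: 7.88
tcp_pos: [0.4645, -0.2738, 0.156]
ee_rot: [3.141, -0.0, -3.042]
wrist_force: [-0.5, -0.8, 1.4]
width: 0.0704
gripper_force: 0.0
clock: 8.25
tcp_pos: [0.4172, -0.2797, 0.2552]
ee_rot: [-3.137, 0.005, -3.045]
wrist_force: [-0.3, 0.2, -1.2]
width: 0.0404
gripper_force: 0.0
travel cm [-8.37  0.09 -5.68] tcp [ 0.4169 -0.2791  0.253 ] yaw -3.0449 roll deg -1.91
carton 0.61 [253. 289.] [ 0.6313 -0.2634]
carton 0.6 [256. 216.] [ 0.499  -0.2706]
pocket_row 0.79 [256. 216.] [ 0.4975 -0.2704]
pocket_row 0.31 [257. 235.] [ 0.5289 -0.2667]
flap_left_hinge 0.58 [298. 234.] [ 0.4977 -0.2143]
flap_left_hinge 0.39 [256. 200.] [ 0.4558 -0.2749]
flap_right_hinge 0.66 [217. 229.] [ 0.5007 -0.3214]
idler_1 0.97 [258. 158.] [ 0.4104 -0.2764]
idler_1 0.89 [261. 199.] [ 0.4701 -0.2662]
idler_1 0.58 [257. 234.] [ 0.5269 -0.2666]
pin_1 0.78 [265. 175.] [ 0.4251 -0.266 ]
pin_1 0.74 [261. 257.] [ 0.5447 -0.2595]
pin_1 0.74 [255. 268.] [ 0.5636 -0.2664]
pin_1 0.66 [254. 216.] [ 0.4825 -0.2752]
pin_1 0.58 [257. 289.] [ 0.5994 -0.2596]
red_tray 0.95 [412. 179.] [ 0.4169 -0.027 ]
```

View pics/w2.png

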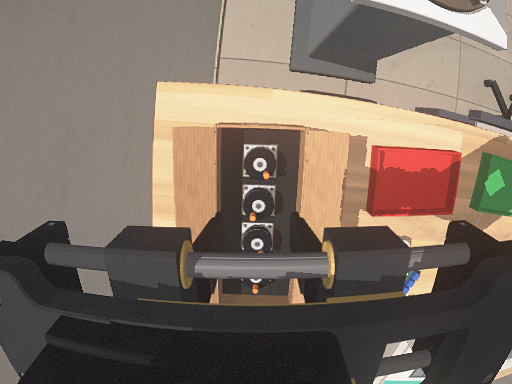

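Both flaps are now folded nearly flat, left at columns 303–349 and right at 172–217. All four idlers show along column 258. Next I'll back off a little, settle, and measure hubs and pins from colour.

```bash
python3 -m creep '[{"travel":[4,0,0],"roll":0,"gripper":3},{"travel":[2,0,0],"roll":0,"gripper":3},{"travel":[0,0,0],"roll":0,"gripper":3},{"travel":[0,0,0],"roll":0,"gripper":3},{"travel":[0,0,0],"roll":0,"gripper":3}]'
cat > pins.py <<'E'
from h import *; import sys
def pins(name=None):
    im=viewer.grab_frame('wrist')
    if name: cv2.imwrite('pics/%s.png'%name,im)
    hsv=cv2.cvtColor(im,cv2.COLOR_BGR2HSV)
    m=cv2.inRange(hsv,(6,150,120),(20,255,255))
    n,l,st,ce=cv2.connectedComponentsWithStats(m)
    out=[]
    for i in range(1,n):
        if st[i,4]<8: continue
        p=atz('wrist',ce[i],.046,False)
        if abs(p[1]+.27)<.05 and .36<p[0]<.65: out.append((p[:2],ce[i],st[i,4]))
    return im,sorted(out,key=lambda t:t[0][0])
if __name__=='__main__':
    im,o=pins(sys.argv[1])
    rel([.5,-.27,.2])
    for t in o: print('pin',t[0].round(4),t[1].round(1),t[2])
    for q,z in [('idler_1',.004),('pocket_row',.004),('flap_left_hinge',.0585),('flap_right_hinge',.0585)]:
        for r in mark_of('wrist',q)[:4]: print(q,round(r['conf'],2),(np.array(r['at'])*[512,384]).round(1),atz('wrist',r['at'],z)[:2].round(4))
    c=im[100:300,180:340]; cv2.imwrite('pics/%sc.png'%sys.argv[1],cv2.resize(c,None,fx=3,fy=3,interpolation=cv2.INTER_CUBIC))
E
python3 pins.py w3
```

```text
clock: 9.28
tcp_pos: [0.3577, -0.2849, 0.2516]
ee_rot: [3.142, 0.0, -3.044]
wrist_force: [-0.1, -0.1, 0.0]
width: 0.0302
gripper_force: 0.0
travel cm [-14.31   0.09   5.16] tcp [ 0.3576 -0.2848  0.2516] yaw -3.0443 roll deg None
pin [ 0.4273 -0.2668] [264.3 219.2] 45
pin [ 0.5439 -0.2624] [258.9 290.9] 44
idler_1 0.79 [255.4 302.5] [ 0.5977 -0.2627]
idler_1 0.77 [258.6 239. ] [ 0.4762 -0.2693]
idler_1 0.57 [259.5 201. ] [ 0.4151 -0.2741]
idler_1 0.55 [255.9 272.5] [ 0.5365 -0.2677]
pocket_row 0.67 [386.8 275.2] [ 0.5309 -0.0378]
pocket_row 0.54 [215.7 268.5] [ 0.5362 -0.333 ]
flap_left_hinge 0.81 [295.5 270. ] [ 0.495  -0.2155]
flap_left_hinge 0.28 [406.3 216. ] [ 0.4018 -0.0652]
flap_right_hinge 0.86 [212.7 269.5] [ 0.5057 -0.3317]
```

View pics/w3c.png

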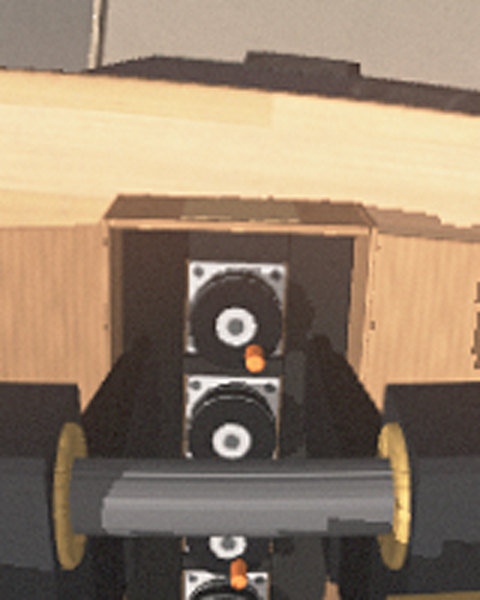

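The crop shows hubs of the near two idlers at crop (236,326) and (230,441), with the first pin at (254,357). Everything agrees with the 58 mm pitch. Next I'll go above pin 1 to check the alignment close up.

```bash
python3 -c "
from h import *
rel([.4273,-.2668,.11])"; python3 -m creep '[{"travel":[-4,1.1,3],"roll":0,"gripper":3},{"travel":[-3.1,0,5],"roll":0,"gripper":3},{"travel":[0,0,5],"roll":0,"gripper":3},{"travel":[0,0,1.5],"roll":0,"gripper":3},{"travel":[0,0,0],"roll":0,"gripper":3}]'; python3 -m creep '[{"travel":[0,0,0],"roll":0,"gripper":3}]'
python3 pins.py w4
```

```text
travel cm [-7.15  1.11 14.16] tcp [ 0.3573 -0.2848  0.2516] yaw -3.0445 roll deg None
clock: 10.15
tcp_pos: [0.4266, -0.2672, 0.1068]
ee_rot: [3.141, -0.001, -3.045]
wrist_force: [0.3, -0.4, 0.2]
width: 0.0303
gripper_force: 0.0
clock: 10.28
tcp_pos: [0.4272, -0.2677, 0.1083]
ee_rot: [-3.14, 0.002, -3.045]
wrist_force: [0.0, -0.4, 0.6]
width: 0.0297
gripper_force: 0.0
travel cm [-7.25 -0.95 -9.14] tcp [ 0.4272 -0.2677  0.1084] yaw -3.0451 roll deg None
pin [ 0.4275 -0.2668] [256.7 200.1] 116
idler_1 0.7 [246.3 174.5] [ 0.416  -0.2777]
idler_1 0.58 [245.6 278.6] [ 0.5297 -0.2689]
flap_left_hinge 0.7 [431.1 284.6] [ 0.4964 -0.0839]
```

View pics/w4.png

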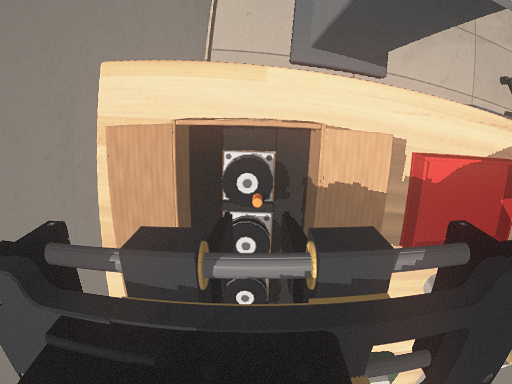

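The pin sits at (257,200), midway between the fingers, with the hub at (247,183). The position agrees with the earlier measurement, so I'll grip it and begin the turn.

```bash
python3 -m creep '[{"travel":[0,0.1,3.5],"roll":0,"gripper":3},{"travel":[0,0,3],"roll":0,"gripper":3},{"travel":[0,0,0],"roll":0,"gripper":0.4},{"travel":[0,0,0],"roll":0,"gripper":0.4},{"travel":[0,0,0],"roll":0,"gripper":0.4}]' 4 && python3 -m creep '[{"travel":[0,0,0],"roll":0,"gripper":0.4},{"travel":[0,0,0],"roll":0,"gripper":0.4},{"travel":[0.8,0.5,0],"roll":0,"gripper":0.4}]' && python3 -m creep '[{"travel":[0.93,-0.07,0],"roll":0,"gripper":0.4},{"travel":[0.72,-0.62,0],"roll":0,"gripper":0.4}]'
```

```text
clock: 11.15
tcp_pos: [0.4271, -0.2665, 0.0429]
ee_rot: [-3.14, 0.002, -3.045]
wrist_force: [-0.2, 0.1, -1.1]
width: 0.0078
gripper_force: 4.0
clock: 11.52
tcp_pos: [0.4189, -0.2624, 0.0424]
ee_rot: [-3.14, 0.002, -3.045]
wrist_force: [1.4, -2.2, 4.5]
width: 0.0077
gripper_force: 4.0
clock: 11.78
tcp_pos: [0.4006, -0.2691, 0.0416]
ee_rot: [3.139, -0.002, -3.044]
wrist_force: [-4.0, 8.3, 4.7]
width: 0.0077
gripper_force: 4.0
```

Gripped with the width at 7.7 mm, and forces are small. Now the rest of the circle.

```bash
python3 -m creep '[{"travel":[0.2,-0.9,0],"roll":0,"gripper":0.4},{"travel":[-0.36,-0.85,0],"roll":0,"gripper":0.4},{"travel":[-0.8,-0.48,0],"roll":0,"gripper":0.4}]' && python3 -m creep '[{"travel":[-0.93,0.1,0],"roll":0,"gripper":0.4},{"travel":[-0.7,0.6,0],"roll":0,"gripper":0.4},{"travel":[0,0,0],"roll":0,"gripper":0.4}]' && python3 -m creep '[{"travel":[0,0,0],"roll":0,"gripper":2.4},{"travel":[0,0,0],"roll":0,"gripper":2.4},{"travel":[0,0,0],"roll":0,"gripper":2.4},{"travel":[0,0,0],"roll":0,"gripper":2.4}]'
```

```text
clock: 12.15
tcp_pos: [0.4138, -0.2921, 0.0415]
ee_rot: [3.141, -0.001, -3.046]
wrist_force: [-2.5, 0.6, -0.2]
width: 0.0073
gripper_force: 4.0
clock: 12.52
tcp_pos: [0.4323, -0.284, 0.0425]
ee_rot: [-3.137, 0.004, -3.044]
wrist_force: [4.0, -7.0, 3.9]
width: 0.0079
gripper_force: 4.1
clock: 13.02
tcp_pos: [0.4295, -0.2828, 0.0416]
ee_rot: [3.141, -0.0, -3.045]
wrist_force: [0.5, 0.4, 0.6]
width: 0.0236
gripper_force: 0.0
```

```bash
python3 -m creep '[{"travel":[0,1.6,0],"roll":0,"gripper":2.4},{"travel":[0,1.6,0],"roll":0,"gripper":2.4},{"travel":[0,-0.6,-5.5],"roll":0,"gripper":2.4},{"travel":[0,-1.5,-1],"roll":0,"gripper":2.4},{"travel":[0,0,0],"roll":0,"gripper":2.4}]'
cat > spin.py <<'E'
from pins import *
for k in range(4):
    im,o=pins(); s=bot.observe()
    print(round(s['clock'],2),[t[0].round(4).tolist() for t in o])
E
python3 spin.py
```

```text
clock: 13.65
tcp_pos: [0.4286, -0.2723, 0.1069]
ee_rot: [-3.141, 0.001, -3.045]
wrist_force: [-0.5, 0.5, -0.8]
width: 0.0243
gripper_force: 0.0
13.7 [[0.4228, -0.2618]]
13.75 [[0.4233, -0.2621]]
13.8 [[0.4234, -0.2625]]
13.85 [[0.4236, -0.2626]]
```

Pin 1 stopped about 60° past zero, where the push ended, so it looks like a dragging bearing. Next I'll move over idler 2 and check pin 1 again later.

```bash
python3 -m creep '[{"travel":[-3,-0.7,0],"roll":0,"gripper":3},{"travel":[-2.7,-0.7,0],"roll":0,"gripper":3},{"travel":[0,0,0],"roll":0,"gripper":3},{"travel":[0,0,0],"roll":0,"gripper":3}]' 
cat > near.py <<'E'
from pins import *; import sys
im,o=pins(sys.argv[1]); ref=np.array([float(sys.argv[2]),float(sys.argv[3])])
yaw=.098; C=np.array([[np.cos(yaw),np.sin(yaw)],[-np.sin(yaw),np.cos(yaw)]])
s=bot.observe()
for t in o:
    r=C@(t[0]-ref)*1000; print('pin',t[0].round(4),t[1].round(0),'rel axis mm',r.round(1),'deg',np.degrees(np.arctan2(r[1],r[0])).round(0),'tool cm to it',rel([*t[0],.042]))
for r in mark_of('wrist','idler_1')[:4]: print('idler',round(r['conf'],2),atz('wrist',r['at'],.004)[:2].round(4))
# hub: bright low-sat blob around expected hub
for k in(-1.5,-.5,.5,1.5):
    p=np.array([.504,-.2685])+.058*k*np.array([np.cos(.1),np.sin(.1)])
    u=px('wrist',[*p,.036]).round().astype(int)
    if not(15<u[0]<497 and 15<u[1]<369):continue
    x0,y0=u-11; c=im[y0:y0+23,x0:x0+23]; g=c.min(axis=2)
    m=(g>130).astype(np.uint8); n,l,st,ce=cv2.connectedComponentsWithStats(m)
    for i in range(1,n):
        if st[i,4]>30: print('hub k',k,st[i,4],atz('wrist',ce[i]+[x0,y0],.036,False)[:2].round(4))
E
python3 near.py w5 .4751 -.2714
```

```text
clock: 14.35
tcp_pos: [0.4857, -0.2798, 0.1058]
ee_rot: [3.14, -0.002, -3.045]
wrist_force: [-0.4, 0.2, 0.2]
width: 0.0299
gripper_force: 0.0
travel cm [5.97 2.37 6.42] tcp [ 0.4857 -0.28    0.1061] yaw -3.0448 roll deg None
pin [ 0.4239 -0.2621] [286. 126.] rel axis mm [-50.   14.3] deg 164.0 tool cm to it None
travel cm [-0.16  0.05  6.41] tcp [ 0.4857 -0.28    0.1061] yaw -3.0448 roll deg None
pin [ 0.4872 -0.2792] [256. 203.] rel axis mm [11.3 -8.9] deg -38.0 tool cm to it None
idler 0.93 [ 0.5342 -0.2707]
idler 0.9 [ 0.4761 -0.2709]
idler 0.86 [ 0.4167 -0.2775]
idler 0.6 [ 0.5895 -0.2647]
hub k -1.5 311 [ 0.4173 -0.2763]
hub k -0.5 295 [ 0.4743 -0.2727]
hub k 0.5 160 [ 0.53   -0.2684]
hub k 1.5 105 [ 0.5876 -0.2641]
```

View pics/w5.png

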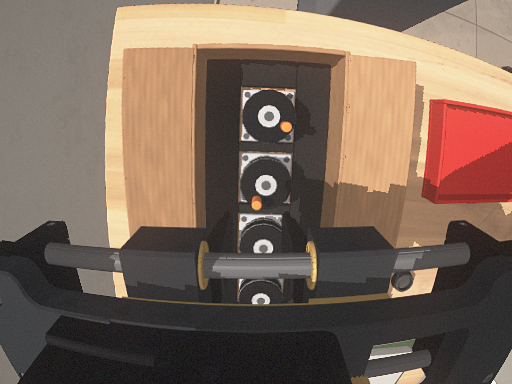

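Pin 1 at (286,127) hasn't moved since, so idler 1 drags. Pin 2 at (256,203) is between the fingers at about −38°. I'll turn that one clockwise and then flick it.

```bash
python3 -m creep '[{"travel":[-0.15,0.05,3.4],"roll":0,"gripper":3},{"travel":[0,0,3],"roll":0,"gripper":3},{"travel":[0,0,0],"roll":0,"gripper":0.4},{"travel":[0,0,0],"roll":0,"gripper":0.4},{"travel":[0,0,0],"roll":0,"gripper":0.4}]' 4 && python3 -m creep '[{"travel":[0,0,0],"roll":0,"gripper":0.4},{"travel":[0,0,0],"roll":0,"gripper":0.4},{"travel":[0.8,-0.5,0],"roll":0,"gripper":0.4}]' && python3 -m creep '[{"travel":[0.93,0.07,0],"roll":0,"gripper":0.4},{"travel":[0.72,0.62,0],"roll":0,"gripper":0.4}]' && python3 -m creep '[{"travel":[0.2,0.9,0],"roll":0,"gripper":0.4},{"travel":[-0.36,0.85,0],"roll":0,"gripper":0.4},{"travel":[-0.8,0.48,0],"roll":0,"gripper":0.4}]' && python3 -m creep '[{"travel":[-0.93,-0.1,0],"roll":0,"gripper":0.4},{"travel":[-0.7,-0.6,0],"roll":0,"gripper":0.4},{"travel":[0,0,0],"roll":0,"gripper":0.4}]' && python3 -m creep '[{"travel":[0,0,0],"roll":0,"gripper":2.4},{"travel":[0,0,0],"roll":0,"gripper":2.4},{"travel":[0,0,0],"roll":0,"gripper":2.4},{"travel":[0,0,0],"roll":0,"gripper":2.4}]'
```

```text
clock: 15.08
tcp_pos: [0.4884, -0.2802, 0.0439]
ee_rot: [-3.14, 0.001, -3.045]
wrist_force: [-0.9, -0.1, 0.8]
width: 0.0077
gripper_force: 4.0
clock: 15.45
tcp_pos: [0.4815, -0.286, 0.0435]
ee_rot: [-3.14, 0.002, -3.044]
wrist_force: [1.2, 0.9, 3.5]
width: 0.0073
gripper_force: 4.0
clock: 15.7
tcp_pos: [0.4632, -0.2818, 0.0433]
ee_rot: [-3.139, 0.002, -3.045]
wrist_force: [-3.0, -7.9, 5.4]
width: 0.0155
gripper_force: 3.9
clock: 16.08
tcp_pos: [0.4709, -0.2565, 0.0425]
ee_rot: [3.141, -0.001, -3.045]
wrist_force: [-0.4, -2.6, 1.3]
width: 0.0077
gripper_force: 4.0
clock: 16.45
tcp_pos: [0.4885, -0.2628, 0.0423]
ee_rot: [3.141, 0.0, -3.045]
wrist_force: [0.6, 1.4, -1.3]
width: 0.0076
gripper_force: 4.0
clock: 16.95
tcp_pos: [0.4878, -0.2626, 0.0428]
ee_rot: [3.142, 0.0, -3.045]
wrist_force: [0.9, -0.5, 0.9]
width: 0.0238
gripper_force: 0.0
```

```bash
python3 -m creep '[{"travel":[0,-1.6,0],"roll":0,"gripper":2.4},{"travel":[0,-1.6,0],"roll":0,"gripper":2.4},{"travel":[0,0.6,-5.5],"roll":0,"gripper":2.4},{"travel":[0,1.5,-1],"roll":0,"gripper":2.4},{"travel":[0,0,0],"roll":0,"gripper":2.4}]';python3 spin.py
```

```text
clock: 17.58
tcp_pos: [0.4889, -0.2735, 0.1082]
ee_rot: [-3.141, 0.001, -3.044]
wrist_force: [-0.2, -0.5, -0.3]
width: 0.0241
gripper_force: 0.0
17.62 [[0.4238, -0.262], [0.483, -0.2605]]
17.68 [[0.424, -0.2619], [0.487, -0.265]]
17.73 [[0.4239, -0.2619], [0.4887, -0.2704]]
17.77 [[0.424, -0.2619], [0.4884, -0.2758]]
```

Idler 2 coasts, so it is free. Next is idler 3.

```bash
python3 -m creep '[{"travel":[-3,0.3,0],"roll":0,"gripper":3},{"travel":[-2.7,0.2,0],"roll":0,"gripper":3},{"travel":[0,0,0],"roll":0,"gripper":3},{"travel":[0,0,0],"roll":0,"gripper":3}]'; python3 near.py w6 .5329 -.2665
```

```text
clock: 18.27
tcp_pos: [0.5444, -0.263, 0.1068]
ee_rot: [3.141, -0.001, -3.045]
wrist_force: [-0.9, -1.1, 0.3]
width: 0.0299
gripper_force: 0.0
travel cm [11.9   1.19  6.52] tcp [ 0.5443 -0.2632  0.1071] yaw -3.0451 roll deg None
pin [ 0.4246 -0.2627] [271.  51.] rel axis mm [-107.4   14.4] deg 172.0 tool cm to it None
travel cm [8.52 0.09 6.52] tcp [ 0.5443 -0.2632  0.1071] yaw -3.0451 roll deg None
pin [ 0.4593 -0.2704] [257.  93.] rel axis mm [-73.6   3.3] deg 177.0 tool cm to it None
travel cm [0.   0.1  6.51] tcp [ 0.5443 -0.2632  0.1071] yaw -3.0451 roll deg None
pin [ 0.5441 -0.2621] [257. 200.] rel axis mm [11.6  3.3] deg 16.0 tool cm to it None
idler 0.91 [ 0.59   -0.2655]
idler 0.65 [ 0.4754 -0.2713]
idler 0.59 [ 0.5304 -0.2706]
idler 0.58 [ 0.4193 -0.2784]
hub k -1.5 298 [ 0.4172 -0.2764]
hub k -0.5 328 [ 0.4743 -0.2721]
hub k 0.5 270 [ 0.5319 -0.2681]
hub k 1.5 185 [ 0.5892 -0.2637]
```

```bash
python3 -m creep '[{"travel":[0,0.1,3.4],"roll":0,"gripper":3},{"travel":[0,0,3],"roll":0,"gripper":3},{"travel":[0,0,0],"roll":0,"gripper":0.4},{"travel":[0,0,0],"roll":0,"gripper":0.4},{"travel":[0,0,0],"roll":0,"gripper":0.4}]' 4 && python3 -m creep '[{"travel":[0,0,0],"roll":0,"gripper":0.4},{"travel":[0,0,0],"roll":0,"gripper":0.4},{"travel":[0.63,0.77,0],"roll":0,"gripper":0.4}]' && python3 -m creep '[{"travel":[0.98,0.21,0],"roll":0,"gripper":0.4},{"travel":[0.88,-0.45,0],"roll":0,"gripper":0.4}]' && python3 -m creep '[{"travel":[0.41,-0.91,0],"roll":0,"gripper":0.4},{"travel":[-0.24,-0.96,0],"roll":0,"gripper":0.4},{"travel":[-0.8,-0.6,0],"roll":0,"gripper":0.4}]' && python3 -m creep '[{"travel":[-0.99,0.03,0],"roll":0,"gripper":0.4},{"travel":[-0.76,0.65,0],"roll":0,"gripper":0.4},{"travel":[0,0,0],"roll":0,"gripper":0.4}]' && python3 -m creep '[{"travel":[0,0,0],"roll":0,"gripper":2.4},{"travel":[0,0,0],"roll":0,"gripper":2.4},{"travel":[0,0,0],"roll":0,"gripper":2.4},{"travel":[0,0,0],"roll":0,"gripper":2.4}]'
```

```text
clock: 19.0
tcp_pos: [0.5454, -0.2624, 0.045]
ee_rot: [-3.141, 0.002, -3.045]
wrist_force: [0.5, -0.6, 0.6]
width: 0.0075
gripper_force: 4.0
clock: 19.38
tcp_pos: [0.5386, -0.2556, 0.0445]
ee_rot: [-3.14, 0.002, -3.045]
wrist_force: [-0.9, -2.8, 2.8]
width: 0.0077
gripper_force: 4.0
clock: 19.62
tcp_pos: [0.5193, -0.2591, 0.0439]
ee_rot: [-3.141, 0.0, -3.044]
wrist_force: [2.4, -1.5, 2.3]
width: 0.008
gripper_force: 4.0
clock: 20.0
tcp_pos: [0.5285, -0.2842, 0.0435]
ee_rot: [3.141, -0.0, -3.046]
wrist_force: [-1.4, 1.7, -0.3]
width: 0.0075
gripper_force: 4.0
clock: 20.38
tcp_pos: [0.5476, -0.275, 0.0442]
ee_rot: [-3.139, 0.003, -3.044]
wrist_force: [4.6, -4.1, 3.7]
width: 0.0073
gripper_force: 4.0
clock: 20.88
tcp_pos: [0.545, -0.2746, 0.0436]
ee_rot: [3.141, -0.0, -3.045]
wrist_force: [0.2, 0.7, 0.0]
width: 0.0241
gripper_force: 0.0
```

```bash
python3 -m creep '[{"travel":[0,1.6,0],"roll":0,"gripper":2.4},{"travel":[0,1.6,0],"roll":0,"gripper":2.4},{"travel":[0,-0.6,-5.5],"roll":0,"gripper":2.4},{"travel":[0,-1.5,-1],"roll":0,"gripper":2.4},{"travel":[0,0,0],"roll":0,"gripper":2.4}]';python3 spin.py
```

```text
clock: 21.5
tcp_pos: [0.5443, -0.2639, 0.1091]
ee_rot: [-3.141, 0.001, -3.045]
wrist_force: [0.0, 0.4, -1.6]
width: 0.0238
gripper_force: 0.0
21.55 [[0.4245, -0.2619], [0.4798, -0.2571], [0.5165, -0.2703]]
21.6 [[0.4246, -0.2619], [0.4799, -0.2577], [0.5181, -0.2734]]
21.65 [[0.4248, -0.2625], [0.4803, -0.2581], [0.5195, -0.2759]]
21.7 [[0.4248, -0.2627], [0.4807, -0.258], [0.5214, -0.278]]
```

Idler 3 coasts too. Before going farther out for idler 4, I'll check the drill press clearance.

```bash
python3 -c "
from h import *
for z in(.3,.4,.5):
  for p in((590/800,175/600),(460/800,178/600),(500/800,150/600)): print(z,atz('top',p,z).round(2))
o1,d1=ray('scene',(348/512,101/384)); o2,d2=ray('top',(529/800,160/600))
A=np.c_[d1,-d2]; t=np.linalg.lstsq(A,o2-o1,rcond=None)[0]; print(o1+d1*t[0],o2+d2*t[1])
"
python3 -m creep '[{"travel":[-3,-0.1,0],"roll":0,"gripper":3},{"travel":[-2.7,-0.1,0],"roll":0,"gripper":3},{"travel":[0,0,0],"roll":0,"gripper":3},{"travel":[0,0,0],"roll":0,"gripper":3}]'; python3 near.py w7 .590 -.263
```

```text
0.3 [ 0.73 -0.36  0.3 ]
0.3 [ 0.72 -0.15  0.3 ]
0.3 [ 0.77 -0.22  0.3 ]
0.4 [ 0.69 -0.33  0.4 ]
0.4 [ 0.69 -0.14  0.4 ]
0.4 [ 0.73 -0.2   0.4 ]
0.5 [ 0.65 -0.29  0.5 ]
0.5 [ 0.65 -0.13  0.5 ]
0.5 [ 0.69 -0.18  0.5 ]
[ 0.71176939 -0.24329735  0.40570646] [ 0.71081346 -0.24073858  0.40474484]
clock: 22.2
tcp_pos: [0.6002, -0.2598, 0.1077]
ee_rot: [3.14, -0.002, -3.045]
wrist_force: [-0.6, -0.0, -0.5]
width: 0.03
gripper_force: 0.0
travel cm [11.77  1.3   6.62] tcp [ 0.6001 -0.26    0.1081] yaw -3.0449 roll deg None
pin [ 0.4816 -0.2584] [272.  53.] rel axis mm [-107.4   15.2] deg 172.0 tool cm to it None
travel cm [ 6.35 -1.62  6.61] tcp [ 0.6001 -0.26    0.1081] yaw -3.0449 roll deg None
pin [ 0.5384 -0.2822] [235. 121.] rel axis mm [-53.2 -14.1] deg -165.0 tool cm to it None
travel cm [-0.31 -0.48  6.61] tcp [ 0.6001 -0.26    0.1081] yaw -3.0449 roll deg None
pin [ 0.6035 -0.2644] [250. 203.] rel axis mm [13.3 -2.7] deg -11.0 tool cm to it None
idler 0.77 [ 0.5917 -0.2639]
idler 0.71 [ 0.5328 -0.2699]
idler 0.58 [ 0.4741 -0.2721]
hub k -0.5 310 [ 0.4742 -0.2721]
hub k 0.5 274 [ 0.5329 -0.2677]
hub k 1.5 223 [ 0.59   -0.2633]
```

```bash
python3 -m creep '[{"travel":[-0.3,-0.5,3.4],"roll":0,"gripper":3},{"travel":[0,0,3.1],"roll":0,"gripper":3},{"travel":[0,0,0],"roll":0,"gripper":0.4},{"travel":[0,0,0],"roll":0,"gripper":0.4},{"travel":[0,0,0],"roll":0,"gripper":0.4}]' 4 && python3 -m creep '[{"travel":[0,0,0],"roll":0,"gripper":0.4},{"travel":[0,0,0],"roll":0,"gripper":0.4},{"travel":[0.52,-0.87,0],"roll":0,"gripper":0.4}]' && python3 -m creep '[{"travel":[0.97,-0.34,0],"roll":0,"gripper":0.4},{"travel":[0.96,0.36,0],"roll":0,"gripper":0.4}]' && python3 -m creep '[{"travel":[0.5,0.89,0],"roll":0,"gripper":0.4},{"travel":[-0.19,1.0,0],"roll":0,"gripper":0.4},{"travel":[-0.78,0.65,0],"roll":0,"gripper":0.4}]' && python3 -m creep '[{"travel":[-1.03,0,0],"roll":0,"gripper":0.4},{"travel":[-0.78,-0.66,0],"roll":0,"gripper":0.4},{"travel":[0,0,0],"roll":0,"gripper":0.4}]' && python3 -m creep '[{"travel":[0,0,0],"roll":0,"gripper":2.4},{"travel":[0,0,0],"roll":0,"gripper":2.4},{"travel":[0,0,0],"roll":0,"gripper":2.4},{"travel":[0,0,0],"roll":0,"gripper":2.4}]'
```

```text
clock: 22.92
tcp_pos: [0.605, -0.2653, 0.0452]
ee_rot: [-3.14, 0.002, -3.045]
wrist_force: [0.3, -0.7, 1.4]
width: 0.0075
gripper_force: 4.0
clock: 23.3
tcp_pos: [0.6009, -0.2738, 0.0447]
ee_rot: [-3.141, 0.002, -3.044]
wrist_force: [1.5, 2.2, 3.4]
width: 0.0074
gripper_force: 4.0
clock: 23.55
tcp_pos: [0.5812, -0.2778, 0.0445]
ee_rot: [-3.139, 0.003, -3.045]
wrist_force: [2.1, -7.5, 5.0]
width: 0.0108
gripper_force: 4.0
clock: 23.92
tcp_pos: [0.5824, -0.2517, 0.0444]
ee_rot: [-3.14, 0.0, -3.045]
wrist_force: [-2.5, -8.4, 5.7]
width: 0.054
gripper_force: 4.3
clock: 24.3
tcp_pos: [0.6026, -0.2562, 0.0438]
ee_rot: [-3.14, 0.002, -3.045]
wrist_force: [3.1, -3.5, 0.9]
width: 0.0299
gripper_force: 1.9
clock: 24.8
tcp_pos: [0.6015, -0.2547, 0.0435]
ee_rot: [3.141, -0.001, -3.045]
wrist_force: [0.4, -1.3, -0.5]
width: 0.0241
gripper_force: 0.6
```

```bash
python3 -m creep '[{"travel":[0,-1.6,0],"roll":0,"gripper":2.4},{"travel":[0,-1.6,0],"roll":0,"gripper":2.4},{"travel":[0,0.6,-5.5],"roll":0,"gripper":2.4},{"travel":[0,1.5,-1],"roll":0,"gripper":2.4},{"travel":[0,0,0],"roll":0,"gripper":2.4}]';python3 spin.py
```

```text
clock: 25.42
tcp_pos: [0.6029, -0.2656, 0.1093]
ee_rot: [-3.141, 0.001, -3.044]
wrist_force: [0.4, -0.2, -0.2]
width: 0.0241
gripper_force: 0.0
25.48 [[0.4819, -0.2583], [0.5423, -0.2795], [0.5975, -0.2764]]
25.52 [[0.4819, -0.2585], [0.5425, -0.2792], [0.5977, -0.2765]]
25.57 [[0.4819, -0.2583], [0.5424, -0.2794], [0.5978, -0.2764]]
25.62 [[0.4821, -0.2584], [0.5427, -0.2794], [0.5979, -0.2764]]
```

During idler 4's turn the grip slackened (width jumped to 54 mm), so its turn count is uncertain. I'll turn it again clockwise from where the pin now stands, gripping lower and firmer.

```bash
python3 -m creep '[{"travel":[0.6,-1.0,3.4],"roll":0,"gripper":3},{"travel":[0,0,3.4],"roll":0,"gripper":3},{"travel":[0,0,0],"roll":0,"gripper":0.4},{"travel":[0,0,0],"roll":0,"gripper":0.4},{"travel":[0,0,0],"roll":0,"gripper":0.4}]' 7 && python3 -m creep '[{"travel":[0,0,0],"roll":0,"gripper":0.4},{"travel":[0,0,0],"roll":0,"gripper":0.4},{"travel":[0.96,-0.1,0],"roll":0,"gripper":0.4}]' && python3 -m creep '[{"travel":[0.83,0.51,0],"roll":0,"gripper":0.4}]'  && python3 -m creep '[{"travel":[0.34,0.91,0],"roll":0,"gripper":0.4}]' && python3 -m creep '[{"travel":[-0.29,0.93,0],"roll":0,"gripper":0.4}]'  && python3 -m creep '[{"travel":[-0.8,0.55,0],"roll":0,"gripper":0.4}]' && python3 -m creep '[{"travel":[-0.97,-0.05,0],"roll":0,"gripper":0.4},{"travel":[-0.74,-0.64,0],"roll":0,"gripper":0.4},{"travel":[0,0,0],"roll":0,"gripper":0.4}]' && python3 -m creep '[{"travel":[0,0,0],"roll":0,"gripper":2.4},{"travel":[0,0,0],"roll":0,"gripper":2.4},{"travel":[0,0,0],"roll":0,"gripper":2.4},{"travel":[0,0,0],"roll":0,"gripper":2.4}]'; python3 spin.py
```

```text
clock: 26.25
tcp_pos: [0.5979, -0.2765, 0.0406]
ee_rot: [-3.142, 0.0, -3.045]
wrist_force: [0.2, -0.6, -2.2]
width: 0.0076
gripper_force: 7.0
clock: 26.62
tcp_pos: [0.5898, -0.279, 0.0415]
ee_rot: [-3.139, 0.004, -3.044]
wrist_force: [4.9, -4.3, 2.6]
width: 0.0075
gripper_force: 7.0
clock: 26.75
tcp_pos: [0.5808, -0.2765, 0.0423]
ee_rot: [-3.136, 0.005, -3.045]
wrist_force: [-1.4, -14.3, 10.0]
width: 0.0083
gripper_force: 7.3
clock: 26.88
tcp_pos: [0.5759, -0.2684, 0.0427]
ee_rot: [-3.136, 0.004, -3.045]
wrist_force: [-5.4, -14.2, 11.2]
width: 0.0208
gripper_force: 7.4
clock: 27.0
tcp_pos: [0.5768, -0.2582, 0.0424]
ee_rot: [-3.138, 0.001, -3.045]
wrist_force: [-11.6, -14.9, 15.1]
width: 0.0246
gripper_force: 17.0
clock: 27.12
tcp_pos: [0.5833, -0.252, 0.0427]
ee_rot: [-3.138, -0.001, -3.045]
wrist_force: [-14.0, -14.6, 16.1]
width: 0.0425
gripper_force: 16.0
clock: 27.5
tcp_pos: [0.605, -0.2581, 0.043]
ee_rot: [-3.135, 0.007, -3.044]
wrist_force: [5.0, -12.7, 10.3]
width: 0.0316
gripper_force: 9.9
clock: 28.0
tcp_pos: [0.6052, -0.2583, 0.0437]
ee_rot: [-3.134, 0.008, -3.044]
wrist_force: [5.4, -13.8, 11.0]
width: 0.0297
gripper_force: 10.0
28.05 [[0.483, -0.2583], [0.5417, -0.2769], [0.5465, -0.2809], [0.5991, -0.2687]]
28.1 [[0.483, -0.2583], [0.5425, -0.2779], [0.5991, -0.2687]]
28.15 [[0.483, -0.2582], [0.5426, -0.2777], [0.5991, -0.2687]]
28.2 [[0.4831, -0.2583], [0.5416, -0.2769], [0.5457, -0.2818], [0.5991, -0.2687]]
```

```bash
python3 near.py w8 .59 -.2633 | tail -6; python3 -c "
import cv2
a=cv2.imread('pics/w8.png')[60:310,130:380]
cv2.imwrite('pics/w8c.png',cv2.resize(a,(600,600),interpolation=cv2.INTER_CUBIC))"
```

```text
travel cm [ 0.71 -0.98  0.17] tcp [ 0.6052 -0.2583  0.0436] yaw -3.0443 roll deg None
pin [ 0.5991 -0.2687] [239. 220.] rel axis mm [ 8.5 -6.2] deg -36.0 tool cm to it None
idler 0.98 [ 0.5343 -0.2675]
idler 0.92 [ 0.5919 -0.2647]
hub k 0.5 412 [ 0.533  -0.2659]
hub k 1.5 314 [ 0.5906 -0.2595]
```

View pics/w8c.png

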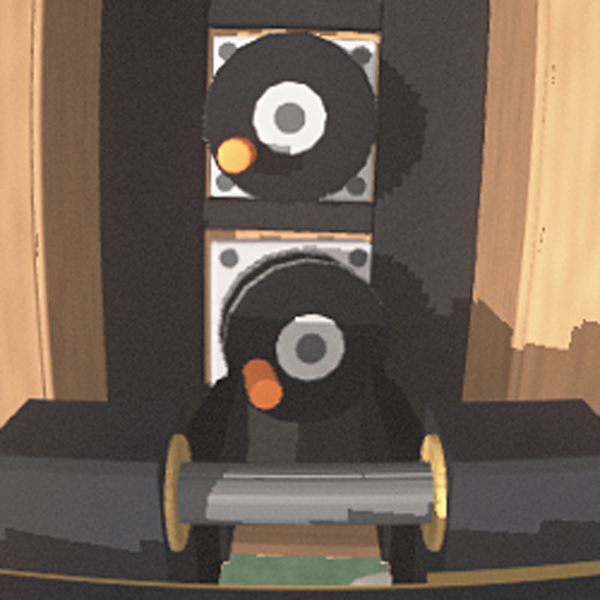

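The crop shows idler 4 tilted or lifted against the fingers; it has probably ridden partly out of its pocket. I'll release, lift and look.

```bash
python3 -m creep '[{"travel":[0,0,0],"roll":0,"gripper":6},{"travel":[0,0,0],"roll":0,"gripper":6},{"travel":[0,0,0],"roll":0,"gripper":6},{"travel":[0,0,-4],"roll":0,"gripper":6},{"travel":[3,0,-4],"roll":0,"gripper":6}]' 7; python3 -m creep '[{"travel":[1,0,0],"roll":0,"gripper":6},{"travel":[0,0,0],"roll":0,"gripper":6},{"travel":[0,0,0],"roll":0,"gripper":6}]';python3 near.py w9 .59 -.2633 | tail -6; python3 -c "
import cv2
a=cv2.imread('pics/w9.png')[60:310,130:380]
cv2.imwrite('pics/w9c.png',cv2.resize(a,(600,600),interpolation=cv2.INTER_CUBIC))"
```

```text
clock: 28.92
tcp_pos: [0.5727, -0.2569, 0.1208]
ee_rot: [3.14, -0.001, -3.044]
wrist_force: [0.5, -0.9, -0.7]
width: 0.0598
gripper_force: 0.0
clock: 29.3
tcp_pos: [0.5627, -0.2582, 0.1195]
ee_rot: [3.14, -0.001, -3.045]
wrist_force: [0.7, 0.3, -0.6]
width: 0.0602
gripper_force: 0.0
idler 0.7 [ 0.4768 -0.2699]
idler 0.59 [ 0.4151 -0.2745]
hub k -1.5 264 [ 0.4175 -0.2759]
hub k -0.5 296 [ 0.4743 -0.2718]
hub k 0.5 274 [ 0.533  -0.2679]
hub k 1.5 197 [ 0.5901 -0.2634]
```

View pics/w9c.png

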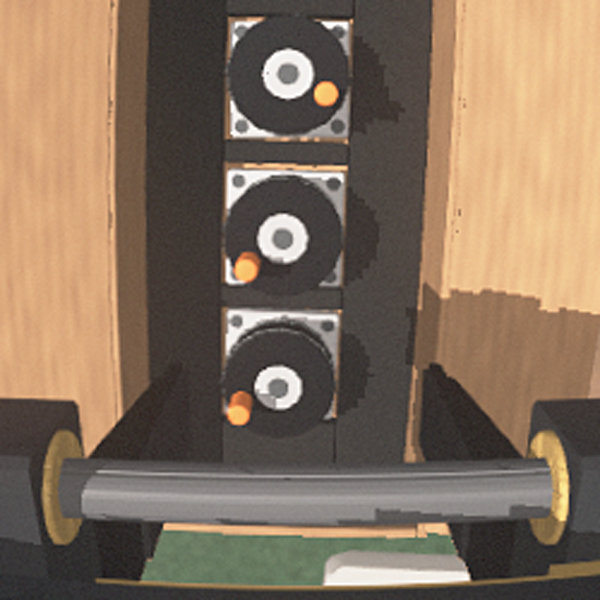

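Idler 4 is back flat in its pocket at (278,387), with its pin at (238,408). Gripping its pin jams, so I'll push the pin round with the closed fingers instead.

```bash
cat > p4.py <<'E'
from pins import *
im,o=pins(); ax=np.array([.5902,-.2632]); yaw=.098
C=np.array([[np.cos(yaw),np.sin(yaw)],[-np.sin(yaw),np.cos(yaw)]])
s=bot.observe(); print(s['clock'],'tcp rel',(C@(s['tcp_pos'][:2]-ax)*1000).round(1),s['tcp_pos'][2].round(4))
for t in o:
    if t[0][0]>.565: r=C@(t[0]-ax)*1000; print('pin4',r.round(1),np.degrees(np.arctan2(r[1],r[0])).round(0),t[2])
    elif t[0][0]>.51: print('pin3',(C@(t[0]-ax)*1000).round(1))
E
python3 p4.py; python3 -m creep '[{"travel":[-2.5,0,0],"roll":0,"gripper":0},{"travel":[-2.5,-1.6,0],"roll":0,"gripper":0},{"travel":[0,0,0],"roll":0,"gripper":0},{"travel":[0,0,0],"roll":0,"gripper":0},{"travel":[0,0,0],"roll":0,"gripper":0}]' 20;  python3 -m creep '[{"travel":[0,0,0],"roll":0,"gripper":0},{"travel":[0,0,0],"roll":0,"gripper":0}]'; python3 p4.py
```

```text
29.45 tcp rel [-26.7   7.6] 0.1197
pin3 [-50.5 -10.9]
pin4 [  3.2 -15. ] -78.0 79
clock: 30.08
tcp_pos: [0.6134, -0.2693, 0.1206]
ee_rot: [3.141, -0.0, -3.045]
wrist_force: [0.6, -0.5, 0.7]
width: 0.0161
gripper_force: 0.0
clock: 30.32
tcp_pos: [0.6138, -0.2696, 0.1208]
ee_rot: [3.142, 0.0, -3.045]
wrist_force: [-0.3, -0.4, 0.3]
width: 0.0013
gripper_force: 0.0
30.375 tcp rel [23.  -8.7] 0.1209
pin3 [-48.7 -11.4]
pin4 [  4.6 -15.3] -73.0 74
```

```bash
python3 -m creep '[{"travel":[0,-0.4,4],"roll":0,"gripper":0},{"travel":[0,0,3.9],"roll":0,"gripper":0},{"travel":[1.1,0,0],"roll":0,"gripper":0},{"travel":[1.1,0,0],"roll":0,"gripper":0},{"travel":[0,0,0],"roll":0,"gripper":0}]' && python3 p4.py && python3 -m creep '[{"travel":[0,-1.3,0],"roll":0,"gripper":0},{"travel":[0,0,0],"roll":0,"gripper":0},{"travel":[1.4,0,0],"roll":0,"gripper":0},{"travel":[0,0,0],"roll":0,"gripper":0}]' && python3 -m creep '[{"travel":[0,0.9,0],"roll":0,"gripper":0},{"travel":[0,1.05,0],"roll":0,"gripper":0},{"travel":[0,0,0],"roll":0,"gripper":0}]' && python3 p4.py
```

```text
clock: 31.0
tcp_pos: [0.5921, -0.276, 0.0431]
ee_rot: [-3.141, 0.001, -3.045]
wrist_force: [1.5, 1.4, -0.9]
width: 0.0004
gripper_force: 0.7
31.05 tcp rel [  1.1 -13. ] 0.0431
pin3 [-49.2 -11.1]
pin4 [-14.3 -11.5] -141.0 208
clock: 31.55
tcp_pos: [0.5785, -0.29, 0.0416]
ee_rot: [3.141, -0.001, -3.045]
wrist_force: [-0.5, -0.2, -0.7]
width: -0.0
gripper_force: 0.0
clock: 31.92
tcp_pos: [0.578, -0.2696, 0.0418]
ee_rot: [3.141, -0.0, -3.044]
wrist_force: [0.4, 0.3, -0.2]
width: 0.0006
gripper_force: 0.2
31.975 tcp rel [-12.7  -5.6] 0.0418
pin3 [-50.8 -11.1]
pin4 [-17.9   6.1] 161.0 48
```

```bash
python3 -m creep '[{"travel":[1.6,0,0],"roll":0,"gripper":0},{"travel":[0,0,0],"roll":0,"gripper":0},{"travel":[0,1.9,0],"roll":0,"gripper":0},{"travel":[0,0,0],"roll":0,"gripper":0}]' && python3 p4.py && python3 -m creep '[{"travel":[-1.4,0,0],"roll":0,"gripper":0},{"travel":[-1.4,0,0],"roll":0,"gripper":0},{"travel":[0,0,0],"roll":0,"gripper":0}]' && python3 p4.py
```

```text
clock: 32.48
tcp_pos: [0.56, -0.2517, 0.0417]
ee_rot: [3.141, -0.0, -3.044]
wrist_force: [0.4, -0.1, 0.5]
width: 0.0004
gripper_force: 0.0
32.525 tcp rel [-28.7  13.7] 0.0418
pin3 [-48.9 -12.2]
clock: 32.9
tcp_pos: [0.5895, -0.2507, 0.0417]
ee_rot: [-3.141, 0.002, -3.044]
wrist_force: [0.7, 1.1, 0.9]
width: 0.0006
gripper_force: 0.7
32.95 tcp rel [-0.1 12.7] 0.0416
pin3 [-50.7  -9.7]
pin4 [-13.9   5.3] 159.0 210
```

```bash
python3 -m creep '[{"travel":[0,0,-3],"roll":0,"gripper":0},{"travel":[1.4,-1.9,0],"roll":0,"gripper":0},{"travel":[0,-1.9,0],"roll":0,"gripper":0},{"travel":[0,0,0],"roll":0,"gripper":0}]' && python3 p4.py && python3 -m creep '[{"travel":[0,0,3],"roll":0,"gripper":0},{"travel":[0,0,0],"roll":0,"gripper":0},{"travel":[0,1.6,0],"roll":0,"gripper":0},{"travel":[0,1.6,0],"roll":0,"gripper":0}]' && python3 p4.py && python3 -m creep '[{"travel":[0,-0.5,-4],"roll":0,"gripper":0}]' && python3 p4.py;python3 p4.py; python3 p4.py
```

```text
clock: 33.45
tcp_pos: [0.5773, -0.2916, 0.0708]
ee_rot: [3.141, -0.0, -3.047]
wrist_force: [0.4, 0.3, 0.2]
width: 0.0003
gripper_force: 0.0
33.5 tcp rel [-15.5 -26. ] 0.0708
pin3 [-49.9 -10.8]
pin4 [-13.3   5.5] 157.0 165
clock: 34.0
tcp_pos: [0.5754, -0.2571, 0.0429]
ee_rot: [-3.14, 0.002, -3.045]
wrist_force: [0.6, -2.5, 3.0]
width: 0.001
gripper_force: 1.5
34.05 tcp rel [-14.4   9.6] 0.0428
pin3 [-50.8  -8.4]
clock: 34.17
tcp_pos: [0.5741, -0.2606, 0.0806]
ee_rot: [3.139, -0.004, -3.043]
wrist_force: [0.1, 0.2, 1.0]
width: 0.0003
gripper_force: 0.0
34.225 tcp rel [-13.5   1.6] 0.0872
pin3 [-46.4 -14. ]
pin4 [-8.3  9.9] 130.0 22
34.275 tcp rel [-13.4   1.5] 0.0858
pin3 [-49.8 -11.3]
pin4 [-11.3  10.5] 137.0 112
34.325 tcp rel [-14.1   2. ] 0.0839
pin3 [-51.1 -10.4]
pin4 [-12.3  11.4] 137.0 115
```

```bash
python3 -m creep '[{"travel":[3,0.5,-3],"roll":0,"gripper":5},{"travel":[1,0,0],"roll":0,"gripper":5},{"travel":[0,0,0],"roll":0,"gripper":5},{"travel":[0,0,0],"roll":0,"gripper":5},{"travel":[0,0,0],"roll":0,"gripper":5}]' >/dev/null;  python3 p4.py; python3 near.py w10 .59 -.2633 | grep hub; python3 -c "
import cv2
a=cv2.imread('pics/w10.png')[60:310,130:380]
cv2.imwrite('pics/w10c.png',cv2.resize(a,(600,600),interpolation=cv2.INTER_CUBIC))"
```

```text
35.0 tcp rel [-54.7   6.9] 0.111
pin3 [-50.  -11.2]
pin4 [-12.   10.6] 139.0 81
hub k -1.5 296 [ 0.4171 -0.2763]
hub k -0.5 321 [ 0.4742 -0.2718]
hub k 0.5 270 [ 0.5329 -0.2677]
hub k 1.5 101 [ 0.5855 -0.2639]
```

View pics/w10c.png

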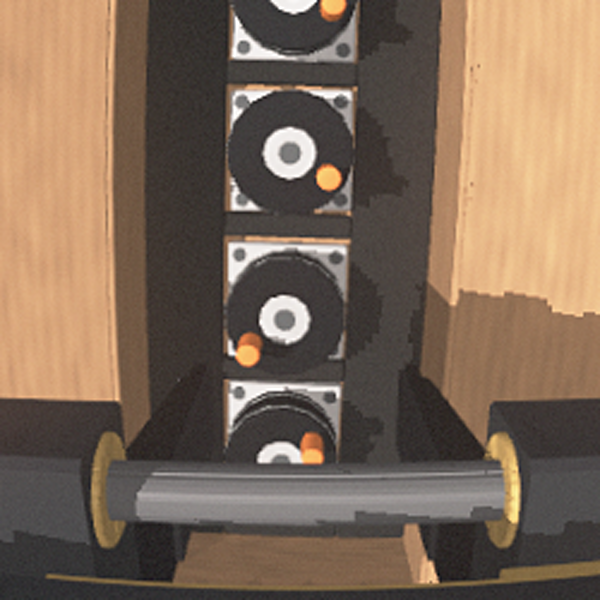

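```bash
python3 -m creep '[{"travel":[-2.4,0.6,0],"roll":0,"gripper":0},{"travel":[0,0,3],"roll":0,"gripper":0},{"travel":[0,0,0],"roll":0,"gripper":0},{"travel":[0,0,0],"roll":0,"gripper":0},{"travel":[0,0,0],"roll":0,"gripper":0}]' && python3 -m creep '[{"travel":[0,0,0],"roll":0,"gripper":0},{"travel":[0,0,0],"roll":0,"gripper":0}]' && python3 p4.py
```

```text
clock: 35.72
tcp_pos: [0.5585, -0.2538, 0.0827]
ee_rot: [-3.141, 0.001, -3.045]
wrist_force: [-0.5, -0.5, 0.7]
width: 0.0052
gripper_force: 0.0
clock: 35.98
tcp_pos: [0.5583, -0.2536, 0.0821]
ee_rot: [-3.141, 0.001, -3.045]
wrist_force: [0.3, -0.5, 0.2]
width: 0.0006
gripper_force: 0.0
36.025 tcp rel [-30.9  12.8] 0.082
pin3 [-50.3 -10.7]
```

```bash
python3 -m creep '[{"travel":[0,0,4],"roll":0,"gripper":0},{"travel":[0,0,0],"roll":0,"gripper":0}]' && python3 -m creep '[{"travel":[-0.7,0,0],"roll":0,"gripper":0},{"travel":[-0.7,0,0],"roll":0,"gripper":0}]' | grep -E "tcp|force" && python3 -m creep '[{"travel":[-0.6,0,0],"roll":0,"gripper":0}]' | grep -E "tcp|force" && python3 -m creep '[{"travel":[-0.6,0,0],"roll":0,"gripper":0}]'| grep -E "tcp|force" && python3 -m creep '[{"travel":[-0.5,0,0],"roll":0,"gripper":0},{"travel":[0,0,0],"roll":0,"gripper":0}]'| grep -E "tcp|force"; python3 p4.py
```

```text
clock: 36.28
tcp_pos: [0.557, -0.2528, 0.0398]
ee_rot: [3.139, -0.004, -3.045]
wrist_force: [0.8, -1.4, 0.4]
width: 0.0007
gripper_force: 0.0
tcp_pos: [0.5727, -0.2521, 0.0429]
wrist_force: [-2.3, 0.7, 0.2]
gripper_force: 0.8
tcp_pos: [0.5789, -0.2515, 0.0425]
wrist_force: [-1.8, 0.2, 0.3]
gripper_force: 0.6
tcp_pos: [0.5848, -0.2512, 0.0422]
wrist_force: [-2.7, -1.4, 1.0]
gripper_force: 1.2
tcp_pos: [0.5893, -0.2504, 0.0417]
wrist_force: [-1.9, -0.9, -0.2]
gripper_force: 0.8
37.075 tcp rel [ 0.1 12.9] 0.0416
pin3 [-50.3  -9.6]
```

```bash
python3 -m creep '[{"travel":[0.3,0,0],"roll":0,"gripper":0},{"travel":[0,0,-4],"roll":0,"gripper":3},{"travel":[-1.7,-0.5,-2],"roll":0,"gripper":3},{"travel":[0,0,0],"roll":0,"gripper":3},{"travel":[0,0,0],"roll":0,"gripper":3}]' | grep -E "tcp|force"; python3 -m creep '[{"travel":[0,0,0],"roll":0,"gripper":3}]' >/dev/null; python3 p4.py
```

```text
tcp_pos: [0.6025, -0.2537, 0.1006]
wrist_force: [-0.0, 0.1, -0.2]
gripper_force: 0.0
37.875 tcp rel [13.4  8.1] 0.1007
pin3 [-48.8 -11.2]
pin4 [11.9  6.4] 28.0 79
```

```bash
python3 -m creep '[{"travel":[0,0,3],"roll":0,"gripper":3},{"travel":[0,0,2.9],"roll":0,"gripper":3},{"travel":[0,0,0],"roll":0,"gripper":3},{"travel":[0,-1.6,0],"roll":0,"gripper":3},{"travel":[0,-1.6,0],"roll":0,"gripper":3}]' && python3 -m creep '[{"travel":[0,0.6,-5.5],"roll":0,"gripper":3},{"travel":[0,1.5,-1],"roll":0,"gripper":3}]' | grep tcp; python3 p4.py; python3 p4.py; python3 spin.py | tail -1
```

```text
clock: 38.5
tcp_pos: [0.6071, -0.2873, 0.044]
ee_rot: [-3.141, 0.001, -3.045]
wrist_force: [-1.2, 1.9, -0.0]
width: 0.0299
gripper_force: 1.1
tcp_pos: [0.6058, -0.2674, 0.1118]
38.8 tcp rel [14.9 -3.1] 0.1114
pin3 [-48.9  -8.8]
pin4 [  9.7 -10.3] -47.0 76
38.85 tcp rel [14.5 -3.2] 0.1097
pin3 [-49.2 -11.7]
pin4 [  8.9 -12.8] -55.0 73
39.05 [[0.4816, -0.2585], [0.5426, -0.2795], [0.6015, -0.275]]
```

Idler 4 stopped where the push ended, so it drags. Result: idlers 1 and 4 (near and far) are bad, 2 and 3 are good. I'll pick idler 4 by its wheel and measure the trays.

```bash
python3 -m creep '[{"travel":[1.4,0.3,0],"roll":0,"gripper":6.5},{"travel":[0,0,0],"roll":0,"gripper":6.5},{"travel":[0,0,0],"roll":0,"gripper":6.5},{"travel":[0,0,0],"roll":0,"gripper":6.5}]' >/dev/null; python3 p4.py; cat > trays.py <<'E'
from h import *; import sys
B=dict(green=((45,110,60),(80,255,255)),red=((0,150,80),(4,255,255)))
for c in sys.argv[1:]:
    im=viewer.grab_frame(c); hsv=cv2.cvtColor(im,cv2.COLOR_BGR2HSV)
    for k,(lo,hi) in B.items():
        m=cv2.inRange(hsv,lo,hi)
        if k=='red': m|=cv2.inRange(hsv,(175,150,80),(180,255,255))
        n,l,st,ce=cv2.connectedComponentsWithStats(m)
        for r in mark_of(c,k+'_tray')[:2]: print(c,k,'mark',round(r['conf'],2),atz(c,r['at'],0)[:2].round(3))
        for i in range(1,n):
            if st[i,4]<400: continue
            p=atz(c,ce[i],.01,False)
            if not(.33<p[0]<.55 and -.2<p[1]<.35): continue
            rc=cv2.minAreaRect(np.argwhere(l==i)[:,::-1].astype(np.float32))
            q=np.array([atz(c,v,.028,False)[:2] for v in cv2.boxPoints(rc)])
            print(c,k,st[i,4],'corners@rim',q.round(3).tolist(),'mean',q.mean(0).round(3))
E
python3 trays.py top
```

```text
39.6 tcp rel [ 0.2 -0.3] 0.1077
pin3 [-49.1 -11.1]
pin4 [  9.4 -12.9] -54.0 72
top red mark 0.52 [ 0.423 -0.032]
```

```bash
python3 -m creep '[{"travel":[0,0,4.5],"roll":0,"gripper":6.5},{"travel":[0,0,3.9],"roll":0,"gripper":6.5},{"travel":[0,0,0],"roll":0,"gripper":3.5},{"travel":[0,0,0],"roll":0,"gripper":3.5},{"travel":[0,0,0],"roll":0,"gripper":3.5}]' 35 && python3 -m creep '[{"travel":[0,0,0],"roll":0,"gripper":3.5},{"travel":[0,0,-4],"roll":0,"gripper":3.5},{"travel":[0,0,-5],"roll":0,"gripper":3.5},{"travel":[4,0,-4],"roll":0,"gripper":3.5},{"travel":[6,0,0],"roll":0,"gripper":3.5}]'
```

```text
clock: 40.38
tcp_pos: [0.5913, -0.2641, 0.0255]
ee_rot: [-3.14, 0.003, -3.045]
wrist_force: [2.1, -2.0, -1.1]
width: 0.0431
gripper_force: 35.0
clock: 41.0
tcp_pos: [0.4911, -0.2734, 0.1566]
ee_rot: [-3.138, 0.004, -3.043]
wrist_force: [-0.1, -0.7, -3.1]
width: 0.0429
gripper_force: 35.0
```

```bash
python3 -m creep '[{"travel":[5,0,0],"roll":0,"gripper":3.5},{"travel":[3,2,0],"roll":0,"gripper":3.5},{"travel":[0,5,0],"roll":0,"gripper":3.5},{"travel":[0,4,0],"roll":0,"gripper":3.5},{"travel":[0,0,0],"roll":0,"gripper":3.5}]' && python3 trays.py wrist top; python3 -c "
from h import *
cv2.imwrite('pics/w11.png',viewer.grab_frame('wrist'))"
```

```text
clock: 41.62
tcp_pos: [0.3996, -0.1691, 0.1541]
ee_rot: [3.141, -0.001, -3.043]
wrist_force: [0.3, -0.1, -2.6]
width: 0.043
gripper_force: 35.0
wrist green mark 0.56 [0.408 0.182]
wrist green 1675 corners@rim [[0.365, 0.089], [0.355, 0.174], [0.45, 0.218], [0.451, 0.121]] mean [0.406 0.15 ]
wrist red mark 0.76 [ 0.422 -0.037]
wrist red 8840 corners@rim [[0.465, -0.109], [0.373, -0.121], [0.358, 0.037], [0.462, 0.066]] mean [ 0.415 -0.032]
top green mark 0.83 [0.4   0.183]
top green 1637 corners@rim [[0.361, 0.266], [0.464, 0.266], [0.457, 0.108], [0.354, 0.11]] mean [0.409 0.188]
top red mark 0.68 [0.641 0.191]
top red mark 0.62 [ 0.427 -0.03 ]
top red 1419 corners@rim [[0.465, 0.05], [0.479, -0.1], [0.378, -0.109], [0.365, 0.039]] mean [ 0.422 -0.03 ]
```

View pics/w11.png

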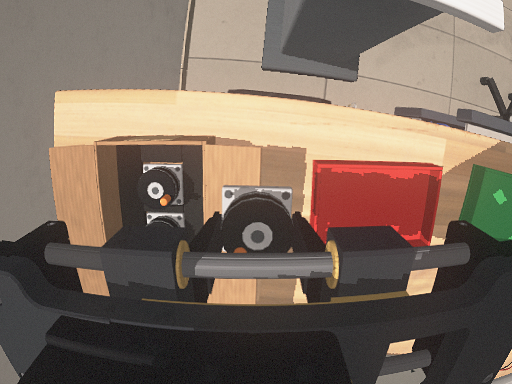

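The wrist picture shows idler 4 held at (258,235), the red tray at (376,205) and the flaps still open. A quick check of where the boom block's front face is, then place.

```bash
python3 -c "
from h import *
for z in (.16,.28):
  for p in((380/800,308/600),(422/800,308/600),(422/800,278/600)): print(z,atz('top',p,z).round(3))
rel([.425,-.066,.031])"; python3 -m creep '[{"travel":[-1,5,0],"roll":0,"gripper":3.5},{"travel":[-2.5,5,0],"roll":0,"gripper":3.5},{"travel":[0,0,5],"roll":0,"gripper":3.5},{"travel":[0,0,4],"roll":0,"gripper":3.5},{"travel":[0,0,0],"roll":0,"gripper":3.5}]'; python3 -c "
from h import *
rel([.425,-.066,.031])"
```

```text
0.16 [ 0.536 -0.017  0.16 ]
0.16 [ 0.534 -0.093  0.16 ]
0.16 [ 0.589 -0.094  0.16 ]
0.28 [ 0.522 -0.024  0.28 ]
0.28 [ 0.52 -0.09  0.28]
0.28 [ 0.568 -0.091  0.28 ]
travel cm [-3.45 10.31 12.26] tcp [ 0.4005 -0.1719  0.1536] yaw -3.0457 roll deg None
clock: 42.6
tcp_pos: [0.4246, -0.0683, 0.0619]
ee_rot: [3.139, -0.005, -3.045]
wrist_force: [0.2, -0.7, -2.5]
width: 0.043
gripper_force: 35.0
travel cm [-0.07  0.21  3.1 ] tcp [ 0.4246 -0.0683  0.0619] yaw -3.0451 roll deg None
```

```bash
python3 -m creep '[{"travel":[0,0.2,3],"roll":0,"gripper":3.5},{"travel":[0,0,0],"roll":0,"gripper":3.5},{"travel":[0,0,0],"roll":0,"gripper":6.5},{"travel":[0,0,0],"roll":0,"gripper":6.5},{"travel":[0,0,0],"roll":0,"gripper":6.5}]' && python3 -m creep '[{"travel":[0,0,-5],"roll":0,"gripper":6.5},{"travel":[0,0,-6],"roll":0,"gripper":6.5},{"travel":[0,-5,-1],"roll":0,"gripper":6.5},{"travel":[0,-6,0],"roll":0,"gripper":6.5},{"travel":[0,-6,0],"roll":0,"gripper":6.5}]' && python3 -m creep '[{"travel":[0,-3,0],"roll":0,"gripper":6.5},{"travel":[0,0,0],"roll":0,"gripper":6.5}]'; python3 -c "
from h import *
rel([.4172,-.2763,.024])
cv2.imwrite('pics/w12.png',viewer.grab_frame('wrist'))
for r in mark_of('wrist','idler_1')[:5]: print(round(r['conf'],2),atz('wrist',r['at'],.004)[:2].round(4))"; python3 near.py w12b .4172 -.2763 | grep hub; python3 trays.py top
```

```text
clock: 43.22
tcp_pos: [0.4259, -0.0666, 0.0345]
ee_rot: [-3.141, 0.001, -3.045]
wrist_force: [0.4, -0.0, -0.2]
width: 0.0634
gripper_force: 0.0
clock: 43.85
tcp_pos: [0.442, -0.2374, 0.1547]
ee_rot: [-3.141, 0.001, -3.044]
wrist_force: [0.7, -0.2, 0.4]
width: 0.0647
gripper_force: 0.0
clock: 44.1
tcp_pos: [0.4446, -0.2672, 0.1538]
ee_rot: [-3.141, 0.0, -3.047]
wrist_force: [-0.6, 0.1, 0.2]
width: 0.0651
gripper_force: 0.0
travel cm [ 2.82 -0.65 12.98] tcp [ 0.4446 -0.2672  0.1538] yaw -3.0473 roll deg None
0.93 [ 0.5329 -0.2664]
0.91 [ 0.4184 -0.2728]
0.87 [ 0.4742 -0.2694]
0.83 [ 0.4257 -0.0632]
0.18 [ 0.4315 -0.258 ]
hub k -1.5 227 [ 0.4176 -0.2754]
hub k -0.5 192 [ 0.4746 -0.2712]
hub k 0.5 94 [ 0.5407 -0.2648]
top green mark 0.68 [0.403 0.199]
top green 1632 corners@rim [[0.361, 0.267], [0.464, 0.266], [0.457, 0.108], [0.354, 0.11]] mean [0.409 0.188]
top red mark 0.56 [ 0.431 -0.029]
top red 1337 corners@rim [[0.465, 0.05], [0.479, -0.102], [0.379, -0.111], [0.364, 0.039]] mean [ 0.422 -0.031]
```

```bash
python3 -m creep '[{"travel":[2.8,-0.6,4.5],"roll":0,"gripper":6.5},{"travel":[0,0,4.5],"roll":0,"gripper":6.5},{"travel":[0,0,3.9],"roll":0,"gripper":6.5},{"travel":[0,0,0],"roll":0,"gripper":6.5},{"travel":[0,0,0],"roll":0,"gripper":3.5}]' && python3 -m creep '[{"travel":[0,0,0],"roll":0,"gripper":3.5},{"travel":[0,0,0],"roll":0,"gripper":3.5},{"travel":[0,0,0],"roll":0,"gripper":3.5},{"travel":[0,0,-4],"roll":0,"gripper":3.5},{"travel":[0,0,-5],"roll":0,"gripper":3.5}]' && python3 -m creep '[{"travel":[0,4,-4],"roll":0,"gripper":3.5},{"travel":[0,6,0],"roll":0,"gripper":3.5},{"travel":[-1,6,0],"roll":0,"gripper":3.5},{"travel":[-1.9,6,0],"roll":0,"gripper":3.5},{"travel":[0,6,0],"roll":0,"gripper":3.5}]'; python3 -m creep '[{"travel":[0,0,0],"roll":0,"gripper":3.5}]' >/dev/null; python3 trays.py top; python3 -c "
from h import *
rel([.419,.006,.031])"
```

```text
clock: 45.08
tcp_pos: [0.418, -0.2742, 0.0258]
ee_rot: [-3.141, 0.001, -3.044]
wrist_force: [-0.0, 0.2, 1.1]
width: 0.0592
gripper_force: 0.0
clock: 45.7
tcp_pos: [0.4171, -0.2738, 0.1157]
ee_rot: [3.14, -0.001, -3.045]
wrist_force: [-0.2, -0.7, -2.3]
width: 0.0425
gripper_force: 35.0
clock: 46.32
tcp_pos: [0.4197, 0.0088, 0.1555]
ee_rot: [-3.141, 0.002, -3.045]
wrist_force: [0.6, 0.7, -2.0]
width: 0.0428
gripper_force: 35.0
top green mark 0.56 [0.409 0.191]
top green 875 corners@rim [[0.461, 0.267], [0.459, 0.166], [0.359, 0.165], [0.361, 0.265]] mean [0.41  0.216]
top red mark 0.74 [ 0.516 -0.333]
top red mark 0.51 [ 0.426 -0.029]
travel cm [ 0.05 -0.06 12.41] tcp [0.4193 0.0066 0.1551] yaw -3.0445 roll deg None
```

```bash
python3 -m creep '[{"travel":[0,0,5],"roll":0,"gripper":3.5},{"travel":[0,0,4.4],"roll":0,"gripper":3.5},{"travel":[0,0,2.9],"roll":0,"gripper":3.5},{"travel":[0,0,0],"roll":0,"gripper":3.5},{"travel":[0,0,0],"roll":0,"gripper":6.3}]' && python3 -m creep '[{"travel":[0,0,0],"roll":0,"gripper":6.3},{"travel":[0,0,0],"roll":0,"gripper":6.3},{"travel":[0,0,-5],"roll":0,"gripper":6.5},{"travel":[0,0,-6],"roll":0,"gripper":6.5},{"travel":[0,-5.5,-1],"roll":0,"gripper":6.5}]' && python3 -m creep '[{"travel":[0,-6,0],"roll":0,"gripper":6.5},{"travel":[-1,-6,0],"roll":0,"gripper":6.5},{"travel":[-2,-6,0],"roll":0,"gripper":6.5},{"travel":[-1,-4.5,0],"roll":0,"gripper":6.5},{"travel":[0,0,0],"roll":0,"gripper":6.5}]';  python3 -c "
from h import *
cv2.imwrite('pics/w13.png',viewer.grab_frame('wrist'))
for r in mark_of('wrist','idler_1')[:5]: print(round(r['conf'],2),atz('wrist',r['at'],.004)[:2].round(4))
rel([.4744,-.2715,.0245])"; python3 near.py w13b .4172 -.2763 | grep hub; python3 trays.py top
```

```text
clock: 47.22
tcp_pos: [0.4199, 0.0061, 0.0326]
ee_rot: [-3.141, 0.001, -3.046]
wrist_force: [0.3, 0.7, 0.4]
width: 0.0483
gripper_force: 0.0
clock: 47.85
tcp_pos: [0.4257, -0.0467, 0.1557]
ee_rot: [-3.139, 0.007, -3.04]
wrist_force: [1.3, 0.0, -0.6]
width: 0.065
gripper_force: 0.0
clock: 48.48
tcp_pos: [0.4863, -0.2698, 0.1518]
ee_rot: [-3.141, 0.001, -3.047]
wrist_force: [-0.3, 0.3, 0.4]
width: 0.0648
gripper_force: 0.0
0.84 [0.4172 0.0072]
0.76 [ 0.4271 -0.0624]
0.7 [ 0.4771 -0.2662]
0.68 [ 0.5324 -0.2696]
travel cm [ 1.12 -0.36 12.73] tcp [ 0.4853 -0.2669  0.1518] yaw -3.0454 roll deg None
hub k -0.5 222 [ 0.4744 -0.271 ]
hub k 0.5 178 [ 0.5334 -0.2673]
hub k 1.5 102 [ 0.5801 -0.2608]
top green mark 0.72 [0.406 0.197]
top green 1473 corners@rim [[0.461, 0.267], [0.458, 0.109], [0.358, 0.109], [0.361, 0.265]] mean [0.409 0.188]
top red mark 0.65 [ 0.433 -0.032]
top red 1109 corners@rim [[0.464, 0.05], [0.479, -0.101], [0.378, -0.11], [0.364, 0.04]] mean [ 0.422 -0.03 ]
```

View pics/w13.png

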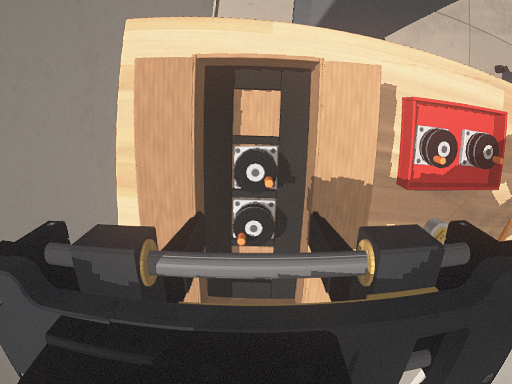

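Both dragging idlers sit in the red tray, at (436,147) and (482,150), and the flaps are open. Next is idler 2, which goes to green.

```bash
python3 -m creep '[{"travel":[1.1,-0.4,4.5],"roll":0,"gripper":6.5},{"travel":[0,0,4.5],"roll":0,"gripper":6.5},{"travel":[0,0,3.7],"roll":0,"gripper":6.5},{"travel":[0,0,0],"roll":0,"gripper":6.5},{"travel":[0,0,0],"roll":0,"gripper":3.5}]' && python3 -m creep '[{"travel":[0,0,0],"roll":0,"gripper":3.5},{"travel":[0,0,0],"roll":0,"gripper":3.5},{"travel":[0,0,0],"roll":0,"gripper":3.5},{"travel":[0,0,-4],"roll":0,"gripper":3.5},{"travel":[0,0,-5],"roll":0,"gripper":3.5}]' && python3 -m creep '[{"travel":[3,2,-4],"roll":0,"gripper":3.5},{"travel":[0,6,0],"roll":0,"gripper":3.5},{"travel":[0,6,0],"roll":0,"gripper":3.5},{"travel":[0,6,0],"roll":0,"gripper":3.5},{"travel":[0,6,0],"roll":0,"gripper":3.5}]' && python3 -m creep '[{"travel":[0,6,0],"roll":0,"gripper":3.5},{"travel":[0,6,0],"roll":0,"gripper":3.5},{"travel":[0,0,0],"roll":0,"gripper":3.5}]'; python3 trays.py wrist; python3 -c "
from h import *
rel([.410,.152,.031])"
```

```text
clock: 49.45
tcp_pos: [0.4758, -0.2723, 0.0259]
ee_rot: [-3.141, 0.001, -3.044]
wrist_force: [-1.0, -0.9, 0.7]
width: 0.0591
gripper_force: 0.0
clock: 50.08
tcp_pos: [0.4747, -0.2719, 0.1154]
ee_rot: [3.14, -0.001, -3.045]
wrist_force: [0.1, -0.1, -1.6]
width: 0.0427
gripper_force: 35.0
clock: 50.7
tcp_pos: [0.4197, -0.0147, 0.1552]
ee_rot: [-3.141, 0.001, -3.045]
wrist_force: [1.0, 0.8, -2.7]
width: 0.0431
gripper_force: 35.0
clock: 51.08
tcp_pos: [0.4076, 0.1064, 0.1551]
ee_rot: [3.141, 0.0, -3.039]
wrist_force: [-0.2, -1.2, -2.6]
width: 0.0427
gripper_force: 35.0
wrist green mark 0.68 [0.408 0.187]
wrist green mark 0.34 [ 0.501 -0.282]
wrist green 7990 corners@rim [[0.453, 0.121], [0.353, 0.127], [0.359, 0.266], [0.47, 0.271]] mean [0.409 0.196]
wrist red mark 0.68 [ 0.418 -0.038]
wrist red 8269 corners@rim [[0.372, -0.114], [0.359, 0.044], [0.463, 0.053], [0.492, -0.118]] mean [ 0.422 -0.034]
travel cm [-0.61  4.89 12.39] tcp [0.4086 0.1028 0.1549] yaw -3.0445 roll deg None
```

```bash
python3 -m creep '[{"travel":[-0.6,4.9,5],"roll":0,"gripper":3.5},{"travel":[0,0,4.4],"roll":0,"gripper":3.5},{"travel":[0,0,0],"roll":0,"gripper":3.5},{"travel":[0,0,2.9],"roll":0,"gripper":3.5},{"travel":[0,0,0],"roll":0,"gripper":3.5}]' && python3 -m creep '[{"travel":[0,0,0],"roll":0,"gripper":6.3},{"travel":[0,0,0],"roll":0,"gripper":6.3},{"travel":[0,0,0],"roll":0,"gripper":6.3},{"travel":[0,0,-5.5],"roll":0,"gripper":6.5},{"travel":[0,0,-6],"roll":0,"gripper":6.5}]' && python3 -m creep '[{"travel":[0,-6,-1],"roll":0,"gripper":6.5},{"travel":[0,-6,0],"roll":0,"gripper":6.5},{"travel":[0,-6,0],"roll":0,"gripper":6.5},{"travel":[0,-6,0],"roll":0,"gripper":6.5},{"travel":[0,-6,0],"roll":0,"gripper":6.5}]' && python3 -m creep '[{"travel":[-2,-6,0],"roll":0,"gripper":6.5},{"travel":[-3,-6,0],"roll":0,"gripper":6.5},{"travel":[-3,0,0],"roll":0,"gripper":6.5},{"travel":[0,0,0],"roll":0,"gripper":6.5}]';  python3 -c "
from h import *
viewer.grab_frame('wrist')
for r in mark_of('wrist','idler_1')[:5]: print(round(r['conf'],2),atz('wrist',r['at'],.004)[:2].round(4))
rel([.5332,-.2673,.0245])"; python3 near.py w14b .4172 -.2763 | grep hub; python3 trays.py top
```

```text
clock: 51.85
tcp_pos: [0.41, 0.1459, 0.0377]
ee_rot: [-3.142, -0.001, -3.047]
wrist_force: [0.4, 0.1, -2.1]
width: 0.0432
gripper_force: 35.0
clock: 52.48
tcp_pos: [0.4093, 0.1469, 0.1535]
ee_rot: [-3.141, -0.002, -3.045]
wrist_force: [0.5, 0.3, -0.7]
width: 0.0653
gripper_force: 0.0
clock: 53.1
tcp_pos: [0.4386, -0.1536, 0.1628]
ee_rot: [-3.141, 0.001, -3.045]
wrist_force: [0.7, 0.9, 0.4]
width: 0.0649
gripper_force: 0.0
clock: 53.6
tcp_pos: [0.5281, -0.259, 0.162]
ee_rot: [3.141, 0.0, -3.045]
wrist_force: [-0.9, 0.9, -0.6]
width: 0.0645
gripper_force: 0.0
0.8 [ 0.5316 -0.2674]
0.7 [ 0.4242 -0.06  ]
0.68 [0.4135 0.0038]
travel cm [-0.57 -0.97 13.77] tcp [ 0.5266 -0.2582  0.1622] yaw -3.0441 roll deg None
hub k -1.5 62 [ 0.4187 -0.2804]
hub k -0.5 147 [ 0.4711 -0.274 ]
hub k 0.5 200 [ 0.533  -0.2682]
hub k 1.5 36 [ 0.5866 -0.251 ]
top green mark 0.67 [0.41  0.185]
top green mark 0.39 [ 0.425 -0.033]
top green 836 corners@rim [[0.461, 0.267], [0.458, 0.109], [0.361, 0.109], [0.364, 0.265]] mean [0.411 0.188]
top red mark 0.67 [ 0.426 -0.032]
top red 1111 corners@rim [[0.464, 0.05], [0.479, -0.101], [0.378, -0.11], [0.364, 0.04]] mean [ 0.422 -0.03 ]
```

```bash
python3 -m creep '[{"travel":[-0.6,-1.0,4.5],"roll":0,"gripper":6.5},{"travel":[0,0,5.0],"roll":0,"gripper":6.5},{"travel":[0,0,4.2],"roll":0,"gripper":6.5},{"travel":[0,0,0],"roll":0,"gripper":6.5},{"travel":[0,0,0],"roll":0,"gripper":3.5}]' && python3 -m creep '[{"travel":[0,0,0],"roll":0,"gripper":3.5},{"travel":[0,0,0],"roll":0,"gripper":3.5},{"travel":[0,0,0],"roll":0,"gripper":3.5},{"travel":[0,0,-4],"roll":0,"gripper":3.5},{"travel":[0,0,-5],"roll":0,"gripper":3.5}]' && python3 -m creep '[{"travel":[4,0,-4],"roll":0,"gripper":3.5},{"travel":[4.5,3,0],"roll":0,"gripper":3.5},{"travel":[0,6,0],"roll":0,"gripper":3.5},{"travel":[0,6,0],"roll":0,"gripper":3.5},{"travel":[0,6,0],"roll":0,"gripper":3.5}]' && python3 -m creep '[{"travel":[0,6,0],"roll":0,"gripper":3.5},{"travel":[0,6,0],"roll":0,"gripper":3.5},{"travel":[0,6,0],"roll":0,"gripper":3.5},{"travel":[0,0,0],"roll":0,"gripper":3.5}]'; python3 trays.py wrist; python3 -c "
from h import *
for r in mark_of('wrist','idler_1')[:5]: print(round(r['conf'],2),atz('wrist',r['at'],.004)[:2].round(4))
rel([.409,.224,.031])"
```

```text
clock: 54.58
tcp_pos: [0.5347, -0.2685, 0.0267]
ee_rot: [-3.141, 0.001, -3.045]
wrist_force: [1.2, -0.4, 0.2]
width: 0.0592
gripper_force: 0.0
clock: 55.2
tcp_pos: [0.5336, -0.2678, 0.1158]
ee_rot: [3.14, -0.002, -3.045]
wrist_force: [0.4, -0.6, -2.6]
width: 0.043
gripper_force: 35.0
clock: 55.82
tcp_pos: [0.4287, -0.0658, 0.1558]
ee_rot: [-3.141, 0.001, -3.046]
wrist_force: [1.1, 0.7, -3.4]
width: 0.0428
gripper_force: 35.0
clock: 56.32
tcp_pos: [0.4109, 0.1152, 0.1556]
ee_rot: [3.141, 0.001, -3.039]
wrist_force: [0.8, -0.0, -2.1]
width: 0.0431
gripper_force: 35.0
wrist green mark 0.68 [0.408 0.184]
wrist green mark 0.59 [ 0.494 -0.267]
wrist green 6997 corners@rim [[0.453, 0.12], [0.353, 0.127], [0.359, 0.254], [0.467, 0.257]] mean [0.408 0.19 ]
wrist red mark 0.68 [ 0.419 -0.033]
wrist red 8120 corners@rim [[0.371, -0.114], [0.36, 0.045], [0.463, 0.054], [0.492, -0.117]] mean [ 0.421 -0.033]
0.71 [0.4591 0.1135]
0.64 [0.4064 0.1851]
0.62 [0.4145 0.0018]
0.61 [ 0.4275 -0.0727]
0.56 [0.4116 0.1437]
travel cm [-0.78 11.27 12.44] tcp [0.412  0.111  0.1554] yaw -3.0458 roll deg None
```

```bash
python3 -m creep '[{"travel":[-0.4,5.6,0],"roll":0,"gripper":3.5},{"travel":[-0.4,5.6,0],"roll":0,"gripper":3.5},{"travel":[0,0,4.5],"roll":0,"gripper":3.5},{"travel":[0,0,4.4],"roll":0,"gripper":3.5},{"travel":[0,0,0],"roll":0,"gripper":3.5}]' && python3 -m creep '[{"travel":[0,0,3.4],"roll":0,"gripper":3.5},{"travel":[0,0,0],"roll":0,"gripper":3.5},{"travel":[0,0,0],"roll":0,"gripper":6.2},{"travel":[0,0,0],"roll":0,"gripper":6.2},{"travel":[0,0,0],"roll":0,"gripper":6.2}]' && python3 -m creep '[{"travel":[0,0,-5],"roll":0,"gripper":6.2},{"travel":[0,0,-6],"roll":0,"gripper":6.2},{"travel":[1,-3,-6],"roll":0,"gripper":6.2},{"travel":[0,-5,-4],"roll":0,"gripper":6.2},{"travel":[0,0,0],"roll":0,"gripper":6.2}]';python3 trays.py wrist top; python3 -c "
from h import *
cv2.imwrite('pics/w15.png',viewer.grab_frame('wrist'))
for r in mark_of('wrist','idler_1')[:5]: print(round(r['conf'],2),atz('wrist',r['at'],.004)[:2].round(4))"
```

```text
clock: 57.15
tcp_pos: [0.4083, 0.2224, 0.0644]
ee_rot: [-3.14, -0.005, -3.047]
wrist_force: [1.4, -0.5, -1.6]
width: 0.0431
gripper_force: 35.0
clock: 57.78
tcp_pos: [0.4095, 0.2242, 0.0332]
ee_rot: [3.141, 0.002, -3.045]
wrist_force: [-0.6, 0.2, 0.0]
width: 0.0613
gripper_force: 0.0
clock: 58.4
tcp_pos: [0.4081, 0.1454, 0.2396]
ee_rot: [3.141, 0.006, -3.048]
wrist_force: [-0.3, 0.2, -1.1]
width: 0.0621
gripper_force: 0.0
wrist green mark 0.67 [0.402 0.192]
wrist green 3630 corners@rim [[0.442, 0.113], [0.35, 0.119], [0.354, 0.27], [0.451, 0.271]] mean [0.399 0.193]
wrist red 5249 corners@rim [[0.369, -0.107], [0.357, 0.051], [0.459, 0.061], [0.483, -0.105]] mean [ 0.417 -0.025]
top red mark 0.75 [ 0.434 -0.03 ]
top red 1122 corners@rim [[0.465, 0.051], [0.479, -0.101], [0.378, -0.11], [0.365, 0.041]] mean [ 0.422 -0.03 ]
0.93 [0.4104 0.1513]
0.88 [0.4108 0.2227]
0.62 [ 0.4326 -0.0669]
0.62 [0.4081 0.1892]
0.57 [0.4196 0.0075]
```

View pics/w15.png

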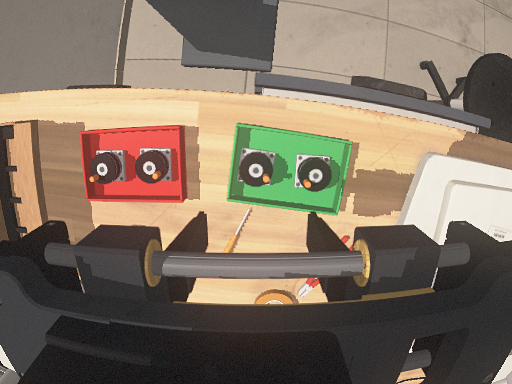

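The final view shows two idlers upright in the red tray, at (106,167) and (152,165), and two in the green tray, at (258,169) and (316,174). The gripper is clear of everything.

```bash
python3 -c "
from rig import job_done
print(job_done())"
```

```text
the job is handed in; nothing more can be done
None
```

The job is handed in (no verdict came back): both flaps are open, all four wheels were turned and tested, the two free idlers (2nd and 3rd from the robot) are in the green tray, and the two dragging ones (nearest and farthest) are in the red tray; idler 4's turn was redone by pushing its pin after the grip failed twice, so its full turn is inferred from the pin positions.

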